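# Unlatch an amplifier case with a square key and hold its cover open

## Robot

A 6-joint arm with a two-finger parallel gripper is mounted at the origin on the work surface. World frame = base frame: x ahead of the robot, y to its left, z up, the work surface at z = 0. Lengths are in m, angles in rad, forces in N, time in s.
With the tool pointing down it reaches from about 0.375 to 0.975 m from the base axis. Payload 3.8 kg.
Tool frame: the origin (TCP) lies between the finger pads; the fingertips stand 22 mm ahead of it and the grasp point (between the pads) lies 3 mm ahead of it (bot.finger_overhang is the distance from the TCP to the fingertips, in m); x points along the fingers, y is the direction in which the jaws open and shut, and the axes are right-handed (so a half turn about x gives the same grasp; the last joint's range is limited). The gripper opens to 85 mm and grips with 20 to 120 N. Pads are 22 mm wide; open, the fingers measure 114 mm over their backs; the gripper's body (76 mm by 85 mm) begins 54 mm behind the grasp point. The pads swing forward as they close: fully open they stand 13 mm farther back than shut.
Start: joints at [-1.244, 0.264, 1.604, -0, 1.274, -0.037], TCP at [0.24, -0.631, 0.253] pointing down, gripper open.
Joint ranges: [-2.63, 2.63], [-0.94, 2.18], [0.31, 2.57], [-1.31, 4.45], [0, 2.66], [-2.55, 2.55]. Speed limits (rad/s): [2.57, 2.57, 3.14, 3.14, 3.14, 3.14].

## Interface

Orientations are given as a rotation vector (axis times angle).
In Python, from workcell import bot gives the robot as it stands. The module is installed in compiled form; this text tells all that it offers.
- The arm moves only by the tool arm_command, never from a script. Its argument "series" is a list that holds one entry, the list of rows, each a list of 7 numbers: the turn, a rotation vector about the tool's x, y, z in rad, then the shift along the tool's x, y, z in cm, then the opening, from 0 (shut) to 1 (fully open). In form: [[[rx, ry, rz, x, y, z, grip], ...]]. A call has 1 to 10 rows; each row shifts and turns the pose as measured when the row begins, along the tool's axes as they then stand; what a row does not reach is not made up. A row lasts 1/10 s, in which the tool goes at most 50 mm and 8.59 degrees, less where a joint would pass 70% of its speed; a pose out of reach is approached as far as the arm can. A call is refused whole if a number of a shift passes 5 or a number of a turn 0.15, either way. A call with a gripper value outside its range is refused whole. The fingers move at their own pace and stop on an object; "newtons" is the grip in N (left out, the last holds). Time passes only in rows, so rows that do not move let the fingers close. It gives the time, the measured TCP pose, the force and the opening at its end, in the units of the state.
- bot.read_state(): the state, without advancing time (a new reading comes with each control period).
- bot.read_camera(name): name is "scene" or "top" or "wrist"; returns (picture, depth): 400x640x3 uint8, blue, green, red; 400x640 float32, m along the optical axis (not along the pixel's ray), 0 where there is no reading.
- bot.camera_info(name): a dict with "K" (3x3 intrinsics, pixels), "extrinsics" (4x4, takes a point from camera to world coordinates). Camera axes: x right, y down, z forward; pixel columns grow to the right and rows downward; lengths in m; the calibration is good to about 2 mm. The wrist camera is an equidistant fisheye: a pixel r from the principal point sees the ray r / f radians off the axis. A picture is of the moment at which its call begins: read the wrist's pose just before it. camera_info takes no time and is no camera call; for the wrist camera it gives the pose at the moment of the call.
- bot.finish_job(): hands the job in, once; it reports no verdict.
The state is a dict: "time": time; "q": joint angles; "joint_vel": joint speeds; "joint_torque": joint torques, N m; "tool_pos": TCP position; "tcp_rot": TCP orientation; "wrist_force": force on the tool from outside, world axes, zero at the start; "torque": the same for the moment, N m; "width": opening from 0.0 (shut) to 1.0 (fully open).
Only numpy, scipy, OpenCV 4.12 (cv2) and the standard library are available. Lean on these libraries where they do the work, as an engineer would, in place of code of your own. Each camera call takes 0.05 s, during which the arm holds its last target.

## Task

Take the square-tipped T key from its stand, push it down into the square recess of the case's latch and turn the latch with it counter-clockwise (seen from above) to its stop, so that the latch arm swings off the cover. Leave the key in the latch, then raise the cover by its bar handle and finish while holding it open at 50 degrees from closed, because it falls shut if let go. Do not disturb the tub, loudspeaker or screwdriver standing about.

Things in the scene. Friction and masses are not known exactly. Their poses are not given: they have to be found in the camera images.
- key_handle (a point): Centre of the T key's handle: a black plastic bar 50 mm long (its x), 14 mm wide (y), 20 mm high (z, up when upright), on top of a bare steel shank 10 mm square with sides along the handle's x and y. The loose key is 85 mm long, 60 g; it starts upright in the stand, its tip 25 mm down in a 12 mm square hole, so lift it 30 mm or more to free it.
- key_tip (a point): Centre of the tip's end face, 75 mm below the handle's centre along the shank; the last 3 mm narrow to 7 mm square as a lead-in. Same axes as the handle.
- stand_top (a point): Centre of the top of the key stand, at the mouth of its hole: a fixed grey plastic block 64 x 64 mm, 42 mm high.
- latch_recess (a point): Centre of the mouth of the square recess in the top of the latch's steel hub (28 mm square), 92 mm high, on a bracket at the case's front left corner (as the robot sees it). Recess: vertical, 11.2 mm square, sides along this point's x and y; z up. x points along the latch arm. Any of the key's four quarter turns fits, with about 0.13 rad play either way. Turns with the latch.
- latch_floor (a point): Centre of the recess floor, 18 mm below its mouth; the key's tip rests there when fully in. The latch arm is 12 mm wide, reaches 47 mm from the turning axis, and its top is 11 mm below the hub's top.
- latch (a joint): Latch angle in rad, growing counter-clockwise seen from above: 0 to 0.2 at the start (arm over the cover's edge, blocking it), 1.4 at the stop (arm pointing to the case's left). The cover clears the arm above about 0.95. Friction 0.06 N m; it stays where it is left.
- cover (a joint): Cover angle in rad: 0 closed (level), growing as it opens upward about its far edge; 0.873 is 50 degrees; limit 1.9. The hinge is free: the cover (plain aluminium sheet 190 mm front to back, 280 mm wide, 4 mm thick, about 0.4 kg) falls shut when let go.
- cover_bar (a point): Middle of the cover's fixed bar handle: a round steel bar, diameter 10 mm, 100 mm long along this point's y, on two sloping end legs, 35 mm in front of the cover's front edge and 32 mm above its top face; 106 mm high when closed, free below down to the bench, 140 mm to the right of the latch axis. Pinch it from above across the bar; a gripper kept pointing down lets the bar turn between its pads.
- cover_hinge (a point): Point on the hinge axis at the middle of the cover's far edge, 70 mm high; y is the hinge axis. Turns with the cover; when closed, x points from front to back of the case and z up. In these turning axes the bar's middle is at (-225, -45, +36) mm.
- chassis: The fixed steel amplifier case, 190 mm (x, front to back) by 280 mm (y) by 70 mm high, without the cover; origin at the centre of its underside, front to -x, z up; it stands on the bench, turned by some yaw. The latch bracket juts 55 mm from its front face near the left end.
- tub: Bystander: fixed clear plastic bowl, 90 mm across, 70 mm high; origin at the centre of its underside. Not to be touched hard.
- speaker: Bystander: loose round black loudspeaker driver, 100 mm across, 44 mm high; origin at the centre of its underside. Leave it where it is.
- screwdriver: Bystander: loose screwdriver lying on the bench along its x axis, about 200 mm long; origin near its middle, on its underside. Leave it where it is.

How it is judged:
By the outcome, as a careful person would: the job done as asked, in the order asked, and still so for the second after the job is handed in, while the arm keeps its last pose, push and grip.
It also fails if it takes over 72 s, if anything falls off the work surface, if the arm or the gripper's body presses on something with over 40 N, if the wrist force passes 120 N, or if a joint passes its speed limit or range.

## Working session

There is one attempt and no reset: what is moved stays moved. The work goes in short steps, Python scripts to look and compute and a tool call to move; the robot and the scene stay as the last step left them, time stands still between calls to the robot, and variables do not carry over. Pictures are saved under pics/ and viewed, and the job is handed in when it is done.

Besides the shell and the picture viewer there is one more tool, called after "Emit:" by a JSON object that holds its "method" and its "body". arm_command: Moves the arm, as the interface text tells. Its arguments: {"type":"object","properties":{"series":{"type":"array"},"newtons":{"type":"number"}},"required":["series"]}

```bash
mkdir -p pics; python3 - <<'E'
from workcell import bot
import cv2,numpy as np
s=bot.read_state(); print(s)
for n in ["scene","top","wrist"]:
    i=bot.camera_info(n); print(n,np.round(i["K"],2).tolist(),np.round(i["extrinsics"],4).tolist())
    p,d=bot.read_camera(n); cv2.imwrite(f"pics/{n}0.png",p); np.save(f"{n}0.npy",d); print((d>0).mean())
E
```

```text
{'time': 0.0, 'q': array([-1.24390561e+00,  2.64768945e-01,  1.60537540e+00, -7.42710982e-07,
        1.27368526e+00, -3.69176995e-02]), 'joint_vel': array([-0.00210719, -0.00072782, -0.00064143, -0.00015132, -0.00012621,
        0.00132658]), 'joint_torque': array([-1.26286468e-03, -5.15125036e+01, -3.67310143e+01,  8.63225932e-05,
        1.31037663e-02, -1.43683231e-06]), 'tool_pos': array([ 0.2399584 , -0.63018295,  0.25195056]), 'tcp_rot': array([ 2.02356905,  0.37454912, -2.02423558]), 'wrist_force': array([-0.06257087, -0.17576541,  0.14873258]), 'torque': array([-0.00247775,  0.00187411,  0.01939202]), 'width': 1.001710237480087}
scene [[492.78, 0.0, 315.11], [0.0, 492.78, 199.56], [0.0, 0.0, 1.0]] [[0.8681, 0.2955, -0.3988, 1.1343], [0.496, -0.5451, 0.6758, -0.926], [-0.0177, -0.7845, -0.6198, 0.9486], [0.0, 0.0, 0.0, 1.0]]
0.99608984375
top [[428.62, 0.0, 314.63], [0.0, 428.62, 196.09], [0.0, 0.0, 1.0]] [[0.0039, -0.9947, 0.1023, 0.4536], [-1.0, -0.0031, 0.0077, -0.0035], [-0.0074, -0.1023, -0.9947, 1.2473], [0.0, 0.0, 0.0, 1.0]]
0.996078125
wrist [[309.71, 0.0, 318.51], [0.0, 309.71, 198.64], [0.0, 0.0, 1.0]] [[0.3564, -0.8833, -0.3046, 0.3177], [-0.9343, -0.3377, -0.114, -0.6005], [-0.0021, 0.3252, -0.9456, 0.3719], [0.0, 0.0, 0.0, 1.0]]
0.9959453125
```

View pics/scene0.png

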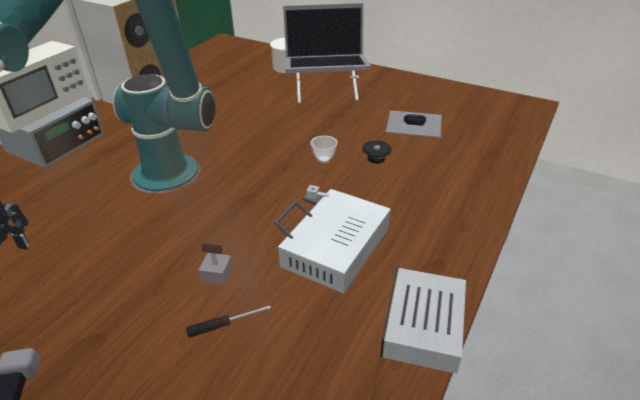

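View pics/top0.png

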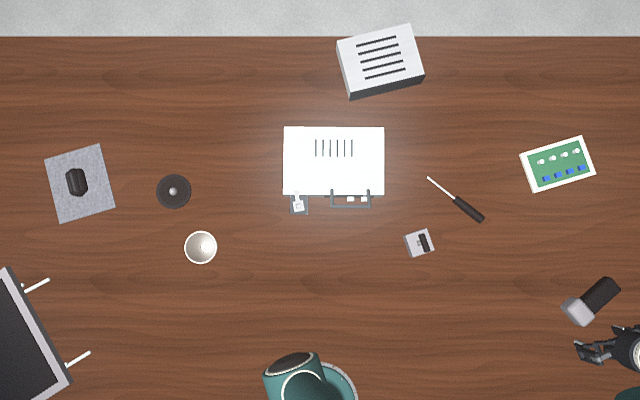

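View pics/wrist0.png

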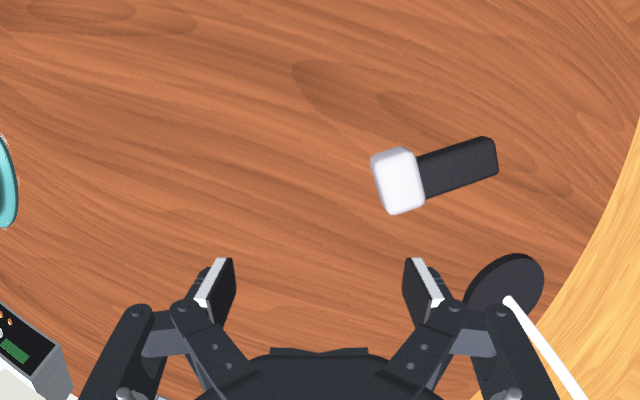

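The top view shows the case around (333,162), the latch hub near (298,204), the bar near (350,206), the stand near (419,242) with the black key handle near (425,240), and the screwdriver at (455,200). Next I'll zoom in and measure.

```bash
cat > h.py <<'E'
import numpy as np,cv2
from workcell import bot
from scipy.spatial.transform import Rotation as R
def ray(name,u,v,info=None):
    i=info or bot.camera_info(name); K=np.array(i["K"]);E=np.array(i["extrinsics"])
    x=(u-K[0,2])/K[0,0]; y=(v-K[1,2])/K[1,1]
    if name=="wrist":
        r=np.hypot(x,y); s=np.sin(r)/r if r>1e-9 else 1; d=np.array([x*s,y*s,np.cos(r)])
    else: d=np.array([x,y,1.])
    return E[:3,3],E[:3,:3]@d
def onplane(name,u,v,z,info=None):
    o,d=ray(name,u,v,info); return o+d*(z-o[2])/d[2]
def cloud(name,d,info=None):
    i=info or bot.camera_info(name); K=np.array(i["K"]);E=np.array(i["extrinsics"])
    v,u=np.mgrid[:400,:640]; x=(u-K[0,2])/K[0,0]; y=(v-K[1,2])/K[1,1]
    if name=="wrist":
        r=np.hypot(x,y)+1e-12; t=np.tan(np.minimum(r,1.5))/r; x=x*t;y=y*t
    return np.stack([x*d,y*d,d],-1)@E[:3,:3].T+E[:3,3]
def rect(P):
    (c,s,a)=cv2.minAreaRect(P[:,:2].astype(np.float32)*1000); return np.round(c,1),np.round(s,1),round(a,1)
def tool():
    s=bot.read_state(); return s["tool_pos"],R.from_rotvec(s["tcp_rot"]).as_matrix(),s
E
python3 - <<'E'
from h import *
p=cv2.imread("pics/top0.png"); d=np.load("top0.npy"); C=cloud("top",d)
cv2.imwrite("pics/crop1.png",cv2.resize(p[180:265,275:440],None,fx=4.8,fy=4.8,interpolation=cv2.INTER_NEAREST))
v,u=np.mgrid[:400,:640]
def sub(m): return C[m]
# stand region
reg=(u>395)&(u<445)&(v>222)&(v<265)
z=C[...,2]
m=reg&(z>.03)&(z<.055); print("stand top",m.sum(),rect(C[m]),np.median(z[m]))
dark=p.max(2)<60
m=reg&(z>.065); print("key h",m.sum(),rect(C[m]),np.median(z[m]), z[m].max())
m=reg&dark; print("dark",m.sum(),rect(C[m]))
reg=(u>275)&(u<395)&(v>120)&(v<197)&(z>.06)
print("cover",rect(C[reg]),np.median(z[reg]))
reg=(u>285)&(u<315)&(v>185)&(v<220)&(z>.083); print("latch",reg.sum(),rect(C[reg]),np.median(z[reg]))
reg=(u>322)&(u<380)&(v>196)&(v<215)&(z>.095); print("bar",reg.sum(),rect(C[reg]),np.median(z[reg]))
E
```

```text
stand top 417 (array([ 447.8, -286.6]), array([64.1, 65.3]), 18.6) 0.042196125779802474
key h 143 (array([ 461.4, -152.9]), array([295.4,  47.3]), 83.9) 0.10202695569157938 1.2473496502019368
dark 26 (array([ 449. , -285.3]), array([46.2, 13.6]), 18.4)
cover (array([611.3, -43.8]), array([279.3, 316.3]), 89.3) 0.07400966125938369
latch 107 (array([517. ,  39.3]), array([149.7,  31.1]), 22.3) 0.09177741927429972
bar 215 (array([534.9, -58.6]), array([ 80.2, 179.2]), 31.7) 0.10931031216593645
```

View pics/crop1.png

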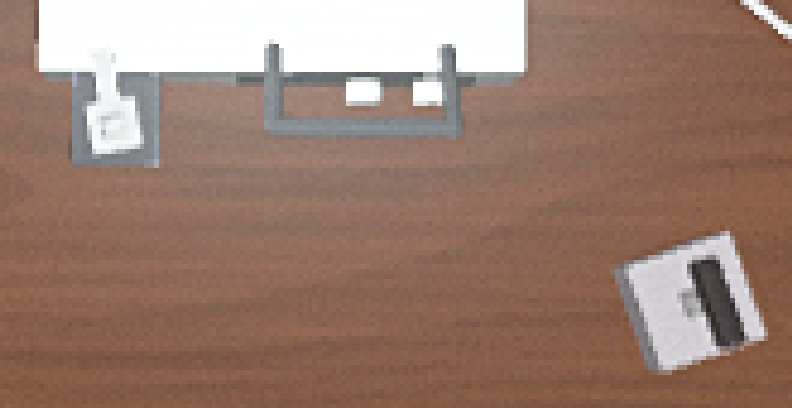

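```bash
cat >> h.py <<'E'
def delta(pos,jaw_deg,tilt=None):
    """shift (tool axes, cm) and rotvec (tool axes) to reach pos with tool down, jaw yaw (nearest mod 180)"""
    p,M,s=tool()
    best=None
    for k in (0,180):
        a=np.deg2rad(jaw_deg+k); x=np.array([0,0,-1.]); y=np.array([np.cos(a),np.sin(a),0]); T=np.c_[x,y,np.cross(x,y)]
        if tilt is not None: T=tilt.as_matrix()@T
        rv=R.from_matrix(M.T@T).as_rotvec()
        print("k",k,"rot",np.round(rv,4),"shift cm",np.round(M.T@(np.array(pos)-p)*100,2))
def show():
    p,M,s=tool(); print("t",round(s["time"],2),"p",np.round(p,4),"x",np.round(M[:,0],4),"y",np.round(M[:,1],4),"jaw",round(np.degrees(np.arctan2(M[1,1],M[0,1])),2),"q",np.round(s["q"],3),"F",np.round(s["wrist_force"],1),"T",np.round(s["torque"],2),"w",round(s["width"],3))
E
python3 - <<'E'
from h import *
show(); delta([.449,-.285,.25],108.4)
E
```

```text
t 0.15 p [ 0.24   -0.6303  0.2522] x [-6.0e-04  1.7e-03 -1.0e+00] y [ 0.3558 -0.9346 -0.0018] jaw -69.16 q [-1.244  0.265  1.605  0.     1.274 -0.037] F [-0.3  0.1 -0.1] T [ 0.03 -0.   -0.  ] w 1.009
k 0 rot [-3.099e+00 -2.800e-03 -0.000e+00] shift cm [  0.27 -24.84 -31.82]
k 180 rot [ 0.0426 -0.      0.0018] shift cm [  0.27 -24.84 -31.82]
```

Emit:
{"method": "arm_command", "body": {"series": [[[0.004,0,0,0,-2.5,-3.2,1],[0.004,0,0,0,-2.5,-3.2,1],[0.004,0,0,0,-2.5,-3.2,1],[0.004,0,0,0,-2.5,-3.2,1],[0.004,0,0,0,-2.5,-3.2,1],[0.004,0,0,0,-2.5,-3.2,1],[0.004,0,0,0,-2.5,-3.2,1],[0.004,0,0,0,-2.5,-3.2,1],[0.004,0,0,0,-2.5,-3.2,1],[0,0,0,0,0,0,1]]], "newtons": 60}}

```text
time: 1.15
tool_pos: [0.4386, -0.3094, 0.2478]
tcp_rot: [2.049, 0.339, -2.053]
wrist_force: [-0.2, -0.2, 0.1]
width: 0.999
```

```bash
python3 - <<'E'
from h import *
show(); delta([.449,-.285,.25],108.4)
i=bot.camera_info("wrist"); p,d=bot.read_camera("wrist"); cv2.imwrite("pics/w1.png",p); np.savez("w1.npz",d=d,K=i["K"],E=i["extrinsics"])
E
```

```text
t 1.15 p [ 0.4386 -0.3094  0.2478] x [-0.0031  0.0066 -1.    ] y [ 0.3153 -0.949  -0.0072] jaw -71.62 q [-0.663  0.01   1.901  0.003  1.237  0.586] F [-0.2 -0.2  0.1] T [-0.07  0.06  0.01] w 0.999
k 0 rot [ 3.1413e+00  1.1300e-02 -1.3000e-03] shift cm [-0.2  -1.99 -1.75]
k 180 rot [-0.0003  0.0008  0.0072] shift cm [-0.2  -1.99 -1.75]
```

View pics/w1.png

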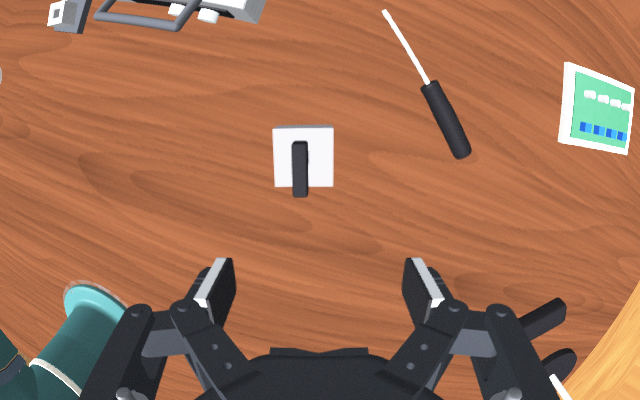

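The wrist view shows the stand at about (303,157) with the handle lying along the image columns at (300,170). The jaws are already nearly square to it.

```bash
python3 - <<'E'
from h import *
f=np.load("w1.npz"); p=cv2.imread("pics/w1.png"); i=dict(K=f["K"],extrinsics=f["E"]); C=cloud("wrist",f["d"],i)
m=np.zeros((400,640),np.uint8); m[138:200,285:315]=(p.max(2)[138:200,285:315]<75)
c=max(cv2.findContours(m,0,1)[0],key=cv2.contourArea)[:,0]
print(c.min(0),c.max(0))
# top-face points by depth
mm=(m>0)&(C[...,2]>.09); print("depth rect",mm.sum(),rect(C[mm]),np.median(C[mm][:,2]))
P=np.array([onplane("wrist",u,v,.102,i) for u,v in c]); print("plane rect",rect(P))
w=np.zeros((400,640),bool); w[120:192,265:340]=1
mm=w&(C[...,2]>.035)&(C[...,2]<.05); print("stand",rect(C[mm]),np.median(C[mm][:,2]))
# latch hub/bar from this view too
z=C[...,2]
E
```

```text
[293 142] [307 195]
depth rect 319 (array([ 471.3, -282.7]), array([91.3, 18.6]), 10.4) 0.10068119144505444
plane rect (array([ 452.9, -289.6]), array([49.2, 11.6]), 27.3)
stand (array([ 449.5, -286. ]), array([65.1, 65.1]), 19.1) 0.04119834292824298
```

```bash
python3 - <<'E'
from h import *
f=np.load("w1.npz"); p=cv2.imread("pics/w1.png"); i=dict(K=f["K"],extrinsics=f["E"])
cv2.imwrite("pics/c2.png",cv2.resize(p[115:205,260:345],None,fx=6,fy=6,interpolation=cv2.INTER_NEAREST))
L=[]
for v in range(142,197,3):
    r=np.where(p[v,285:315].max(1)<75)[0]+285
    if len(r): a,b=onplane("wrist",r.min()-.5,v,.102,i),onplane("wrist",r.max()+.5,v,.102,i); print(v,r.min(),r.max(),np.round(a[:2]*1000,1),np.round(b[:2]*1000,1),round(np.linalg.norm(a-b)*1000,1))
pt=[cv2.cvtColor(p,6)[115:205,260:345]]
for e in [(273,130,273,186),(333,130,333,186)]:
    a=onplane("wrist",e[0],e[1],.042,i);b=onplane("wrist",e[2],e[3],.042,i); print(np.round(a,4),np.round(b,4),np.degrees(np.arctan2(*(a-b)[1::-1])))
E
```

```text
142 294 306 [ 472.6 -273.9] [ 476.1 -284.6] 11.3
145 293 306 [ 469.8 -273.9] [ 473.6 -285.4] 12.2
148 301 307 [ 469.4 -281.3] [ 471.3 -287.1] 6.1
151 293 307 [ 464.7 -275.4] [ 468.8 -287.9] 13.1
154 300 307 [ 464.1 -282.1] [ 466.3 -288.7] 7.0
157 295 307 [ 460.2 -278.7] [ 463.7 -289.5] 11.4
160 293 307 [ 457.  -277.8] [ 461.2 -290.3] 13.2
163 293 307 [ 454.5 -278.6] [ 458.6 -291.2] 13.2
166 302 307 [ 454.4 -287. ] [ 456. -292.] 5.3
169 293 307 [ 449.3 -280.2] [ 453.4 -292.8] 13.3
172 293 307 [ 446.7 -281. ] [ 450.8 -293.7] 13.3
175 293 307 [ 444.  -281.8] [ 448.2 -294.5] 13.3
178 300 307 [ 443.4 -288.6] [ 445.6 -295.4] 7.1
181 293 307 [ 438.7 -283.5] [ 443.  -296.2] 13.4
184 303 307 [ 438.9 -292.8] [ 440.3 -297.1] 4.5
187 293 307 [ 433.4 -285.1] [ 437.6 -297.9] 13.5
190 293 307 [ 430.7 -285.9] [ 435.  -298.8] 13.5
193 296 307 [ 428.8 -289.3] [ 432.3 -299.6] 10.9
[ 0.4681 -0.247   0.042 ] [ 0.4085 -0.2645  0.042 ] 16.361459430177792
[ 0.4877 -0.3072  0.042 ] [ 0.4295 -0.3273  0.042 ] 19.066572334281325
```

View pics/c2.png

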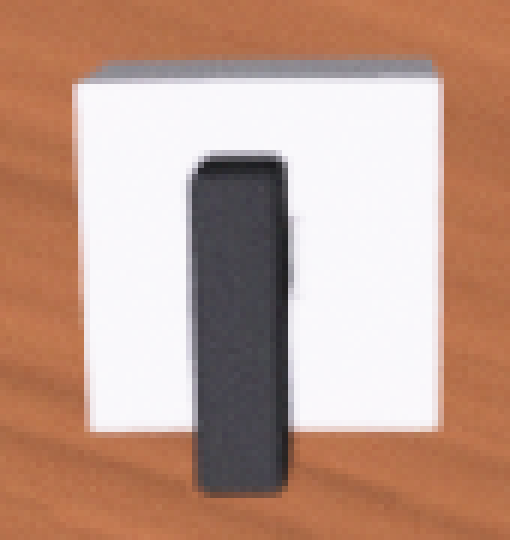

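```bash
python3 - <<'E'
from h import *
delta([.4497,-.2862,.095],-72)
E
```

```text
k 0 rot [0.0062 0.0022 0.0063] shift cm [15.29 -1.88 -1.96]
k 180 rot [-3.1353 -0.0098  0.0035] shift cm [15.29 -1.88 -1.96]
```

Emit:
{"method": "arm_command", "body": {"series": [[[0.006,0.002,0.006,2,-0.95,-1.0,1],[0,0,0,3,-0.95,-1.0,1],[0,0,0,3,0,0,1],[0,0,0,2,0,0,1],[0,0,0,0,0,0,1]]]}}

```text
time: 1.7
tool_pos: [0.4498, -0.2911, 0.1461]
tcp_rot: [2.051, 0.318, -2.05]
wrist_force: [-0.6, 0.2, -1.0]
width: 0.999
```

```bash
python3 - <<'E'
from h import *
show();delta([.4497,-.2862,.095],-72)
E
```

```text
t 1.7 p [ 0.4498 -0.2911  0.1461] x [ 0.0012 -0.0055 -1.    ] y [ 0.3077 -0.9515  0.0055] jaw -72.08 q [-0.619  0.093  2.013 -0.004  1.032  0.642] F [-0.6  0.2 -1. ] T [0.02 0.04 0.03] w 0.999
k 0 rot [-0.0014  0.0006 -0.0055] shift cm [ 5.11 -0.5  -0.15]
k 180 rot [ 3.1402e+00 -8.7000e-03 -9.0000e-04] shift cm [ 5.11 -0.5  -0.15]
```

Emit:
{"method": "arm_command", "body": {"series": [[[0,0,-0.005,0.5,-0.5,-0.15,1],[0,0,0,2,0,0,1],[0,0,0,1.8,0,0,1],[0,0,0,0.8,0,0,1],[0,0,0,0,0,0,1]]]}}

```text
time: 2.2
tool_pos: [0.451, -0.2906, 0.0984]
tcp_rot: [2.057, 0.313, -2.048]
wrist_force: [0.1, 1.0, 0.3]
width: 0.999
```

```bash
python3 - <<'E'
from h import *
show();delta([.4497,-.2862,.095],-72)
p,d=bot.read_camera("wrist"); cv2.imwrite("pics/w2.png",p)
E
```

```text
t 2.2 p [ 0.451  -0.2906  0.0984] x [ 0.005  -0.0049 -1.    ] y [ 0.3035 -0.9528  0.0061] jaw -72.33 q [-6.180e-01  1.500e-01  2.049e+00 -1.000e-03  9.350e-01  6.450e-01] F [0.1 1.  0.3] T [ 0.02 -0.01  0.02] w 0.999
k 0 rot [-0.0058 -0.0033 -0.0061] shift cm [ 0.33 -0.46 -0.01]
k 180 rot [ 3.1358 -0.0096  0.0051] shift cm [ 0.33 -0.46 -0.01]
```

View pics/w2.png

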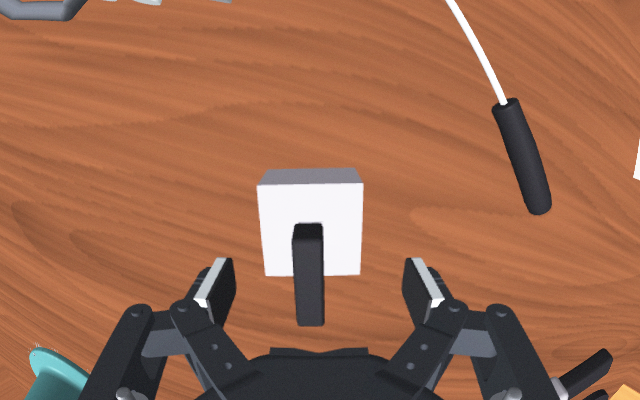

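The handle at (309,275) sits about 4–5 mm left of the jaw centre (318), which agrees with the computed shift. I'll correct that and close.

Emit:
{"method": "arm_command", "body": {"series": [[[-0.005,-0.003,-0.006,0.3,-0.5,0,1],[0,0,0,0,0,0,1],[0,0,0,0,0,0,0],[0,0,0,0,0,0,0],[0,0,0,0,0,0,0],[0,0,0,0,0,0,0],[0,0,0,0,0,0,0]]], "newtons": 50}}

```text
time: 2.95
tool_pos: [0.4523, -0.2873, 0.1002]
tcp_rot: [2.056, 0.319, -2.044]
wrist_force: [-2.4, 7.3, 7.7]
width: 0.153
```

```bash
python3 - <<'E'
from h import *
show();delta([.4497,-.2862,.095],-72)
p,d=bot.read_camera("wrist"); cv2.imwrite("pics/w3.png",p)
E
```

```text
t 2.95 p [ 0.4523 -0.2873  0.1002] x [ 0.0065 -0.004  -1.    ] y [ 0.3087 -0.9511  0.0058] jaw -72.02 q [-6.13e-01  1.46e-01  2.05e+00  1.00e-03  9.38e-01  6.44e-01] F [-2.4  7.3  7.7] T [1.12 0.35 0.03] w 0.153
k 0 rot [-0.0003 -0.0049 -0.0058] shift cm [ 0.52 -0.18  0.21]
k 180 rot [ 3.1413 -0.0092  0.0077] shift cm [ 0.52 -0.18  0.21]
```

View pics/w3.png

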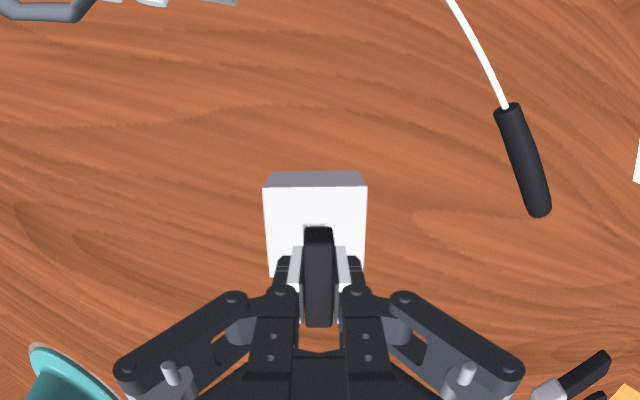

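Emit:
{"method": "arm_command", "body": {"series": [[[0,0,0,-0.5,0,0,0],[0,0,0,-2,0,0,0],[0,0,0,-3,0,0,0],[0,0,0,-4,0,0,0],[0,0,0,-4,0,0,0],[0,0,0,-2,0,0,0],[0,0,0,0,0,0,0]]]}}

```text
time: 3.7
tool_pos: [0.4503, -0.2861, 0.2597]
tcp_rot: [2.055, 0.321, -2.047]
wrist_force: [1.1, 0.1, -1.1]
width: 0.156
```

```bash
python3 - <<'E'
from h import *
show()
i=bot.camera_info("wrist"); p,d=bot.read_camera("wrist"); cv2.imwrite("pics/w4.png",p); np.savez("w4.npz",d=d,K=i["K"],E=i["extrinsics"])
p,d=bot.read_camera("top"); cv2.imwrite("pics/t4.png",p); np.save("t4.npy",d)
q,d=bot.read_camera("scene"); cv2.imwrite("pics/s4.png",q); np.save("s4.npy",d)
cv2.imwrite("pics/c4.png",np.vstack([cv2.resize(p[180:265,275:440],(640,330)),cv2.resize(q[150:280,200:400],(400,260)).repeat(1,0) if 0 else np.pad(cv2.resize(q[160:280,180:400],(495,270)),((0,0),(0,145),(0,0)))]))
E
```

```text
t 3.7 p [ 0.4503 -0.2861  0.2597] x [ 0.0043 -0.0026 -1.    ] y [ 0.3086 -0.9512  0.0038] jaw -72.03 q [-0.613 -0.012  1.901  0.     1.248  0.644] F [ 1.1  0.1 -1.1] T [-0.04 -0.04  0.  ] w 0.156
```

View pics/w4.png

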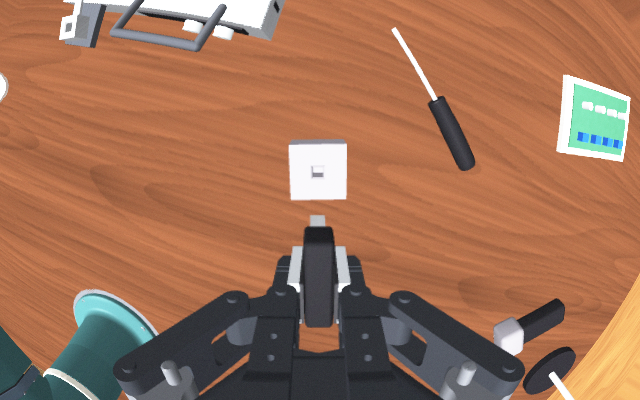

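View pics/c4.png

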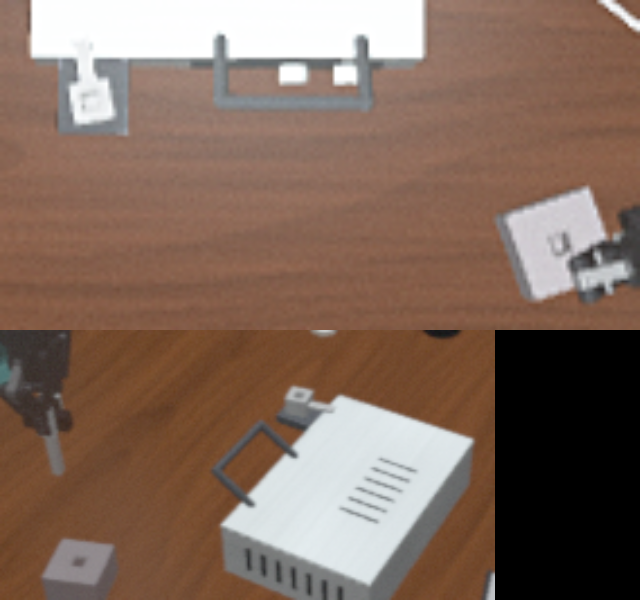

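The key is held upright and the tip shows at wrist (317,217). The latch hub is visible in the top crop. Now I'll measure the hub and the bar from the top camera.

```bash
python3 - <<'E'
from h import *
p=cv2.imread("pics/top0.png")
# hub mask: bright pixels against dark bracket
g=p[185:222,284:316].min(2); big=cv2.resize(g,None,fx=16,fy=16,interpolation=cv2.INTER_CUBIC)
cv2.imwrite("pics/hub.png",big)
m=np.zeros((400,640),np.uint8)
C=[(85,103),(135,97),(143,148),(93,155)]
P=[onplane("top",275+a/4.8-.5+.1,180+b/4.8-.5+.1,.092) for a,b in C]
for q in P: print(np.round(q*1000,1))
print("ctr",np.mean(P,0), [np.round(np.degrees(np.arctan2(*(P[k]-P[k-1])[1::-1])),1) for k in range(4)],[round(np.linalg.norm(P[k]-P[k-1])*1000,1) for k in range(4)])
print("arm tip", onplane("top",275+104/4.8,180+52/4.8,.081))
for a in [(267,132),(460,132)]: print("bar", onplane("top",275+a[0]/4.8-.4,180+127/4.8-.4,.106))
for a in [(38,72),(526,72)]: print("front edge",onplane("top",275+a[0]/4.8-.4,180+a[1]/4.8-.4,.074))
# cover corners via contour
m=((p.min(2)>215)).astype(np.uint8); m[:100]=0; c=max(cv2.findContours(m,0,1)[0],key=cv2.contourArea)[:,0]
Q=np.array([onplane("top",u,v,.074) for u,v in c if v<192]); print("cover",rect(Q))
E
```

```text
[558.7  65.9  92. ]
[562.2  37.7  92. ]
[533.4  33.   92. ]
[529.4  61.1  92. ]
ctr [0.54591728 0.04940591 0.092     ] [np.float64(9.2), np.float64(-82.9), np.float64(-170.7), np.float64(98.2)] [np.float64(29.7), np.float64(28.4), np.float64(29.2), np.float64(28.4)]
arm tip [0.58788314 0.05484063 0.081     ]
bar [ 0.5443628  -0.03637127  0.106     ]
bar [ 0.5447158 -0.143622   0.106    ]
front edge [0.5781276 0.0940957 0.074    ]
front edge [ 0.57899258 -0.18562129  0.074     ]
cover (array([680.1, -45.4]), array([183.2, 279.3]), 0.2)
```

View pics/hub.png

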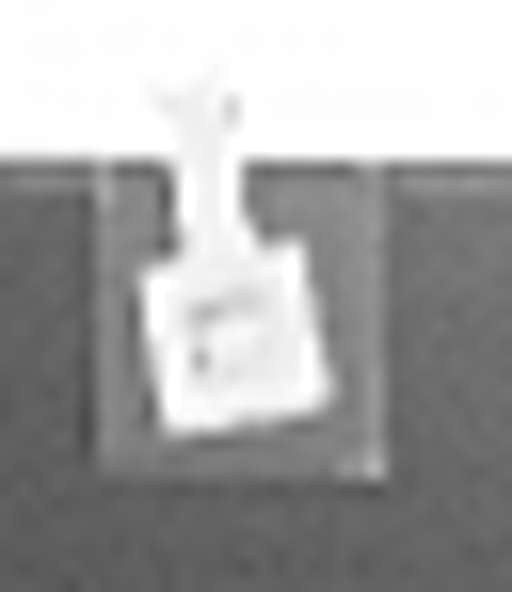

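```bash
python3 - <<'E'
from h import *
delta([.546,.0494,.24],-82)
E
```

```text
k 0 rot [0.1741 0.002  0.0028] shift cm [  1.51 -28.74 -19.61]
k 180 rot [-2.9675e+00 -4.2000e-03  2.9000e-03] shift cm [  1.51 -28.74 -19.61]
```

Emit:
{"method": "arm_command", "body": {"series": [[[0,0,0,0,-2.5,-1.7,0],[0,0,0,0.2,-3.3,-2.2,0],[0,0,0,0.2,-3.3,-2.2,0],[0,0,0,0.2,-3.3,-2.2,0],[0,0,0,0.2,-3.3,-2.2,0],[0,0,0,0.2,-3.3,-2.2,0],[0,0,0,0.2,-3.3,-2.2,0],[0,0,0,0.2,-3.3,-2.2,0],[0.1,0,0,0,-1.5,-1,0],[0.07,0,0,0,0,0,0]]]}}

```text
time: 4.85
tool_pos: [0.5259, 0.0424, 0.2127]
tcp_rot: [2.111, 0.158, -2.205]
wrist_force: [0.0, -1.0, -1.4]
width: 0.155
```

Emit:
{"method": "arm_command", "body": {"series": [[[0,0,0,0,0,0,0]]]}}

```text
time: 4.95
tool_pos: [0.5243, 0.0432, 0.2098]
tcp_rot: [2.104, 0.16, -2.21]
wrist_force: [0.2, -0.3, -0.4]
width: 0.148
```

```bash
python3 - <<'E'
from h import *
show()
delta([.546,.0494,.21],-82)
i=bot.camera_info("wrist"); p,d=bot.read_camera("wrist"); cv2.imwrite("pics/w5.png",p); np.savez("w5.npz",d=d,K=i["K"],E=i["extrinsics"])
E
```

```text
t 4.95 p [0.5243 0.0432 0.2098] x [-0.0495  0.0097 -0.9987] y [ 0.1339 -0.9909 -0.0163] jaw -82.31 q [0.028 0.045 1.938 0.012 1.208 1.46 ] F [ 0.2 -0.3 -0.4] T [ 0.01  0.03 -0.  ] w 0.148
k 0 rot [-0.0049  0.0477  0.0164] shift cm [-0.13 -0.32 -2.23]
k 180 rot [ 3.1357  0.0257 -0.0748] shift cm [-0.13 -0.32 -2.23]
```

View pics/w5.png

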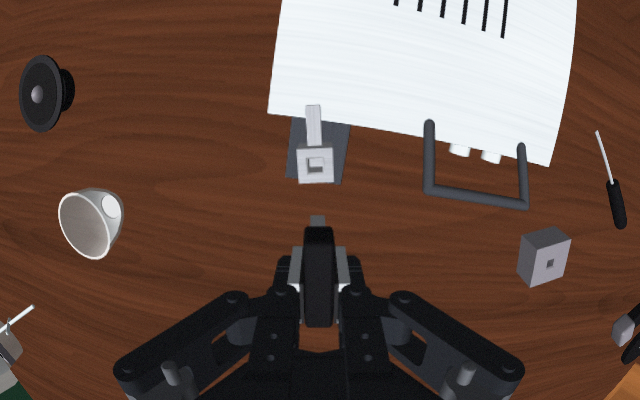

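The hub shows at (315,165), its recess at (316,163), and the tip at (317,220), a little short and tilted by 0.05 rad. I'll straighten it and move over.

Emit:
{"method": "arm_command", "body": {"series": [[[0,0.048,0.016,-0.1,-0.2,-1.0,0],[0,0,0,0,-0.1,-1.0,0],[0,0,0,0,0,0,0]]]}}

```text
time: 5.3
tool_pos: [0.5418, 0.0474, 0.2061]
tcp_rot: [2.143, 0.149, -2.157]
wrist_force: [-0.0, 0.0, 0.1]
width: 0.158
```

```bash
python3 - <<'E'
from h import *
show()
delta([.546,.0494,.21],-82)
i=bot.camera_info("wrist"); p,d=bot.read_camera("wrist"); cv2.imwrite("pics/w6.png",p); np.savez("w6.npz",d=d,K=i["K"],E=i["extrinsics"])
q,d=bot.read_camera("scene"); cv2.imwrite("pics/s6.png",q)
q=cv2.resize(q[120:240,230:390],None,fx=5,fy=5);cv2.imwrite("pics/s6c.png",q)
cv2.imwrite("pics/w6c.png",cv2.resize(p[100:260,230:400],None,fx=3.7,fy=3.7,interpolation=cv2.INTER_CUBIC))
E
```

```text
t 5.3 p [0.5418 0.0474 0.2061] x [-6.5e-03 -2.0e-04 -1.0e+00] y [ 1.376e-01 -9.905e-01 -7.000e-04] jaw -82.09 q [0.041 0.056 1.933 0.    1.159 1.474] F [-0.   0.   0.1] T [-0.02 -0.06  0.  ] w 0.158
k 0 rot [-0.0016  0.0064  0.0007] shift cm [-0.39 -0.14 -0.44]
k 180 rot [ 3.14e+00  1.00e-03 -1.01e-02] shift cm [-0.39 -0.14 -0.44]
```

View pics/w6c.png

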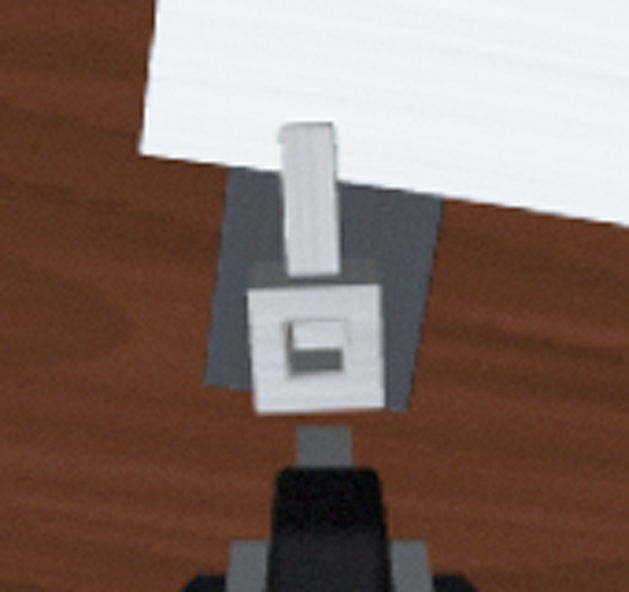

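View pics/s6c.png

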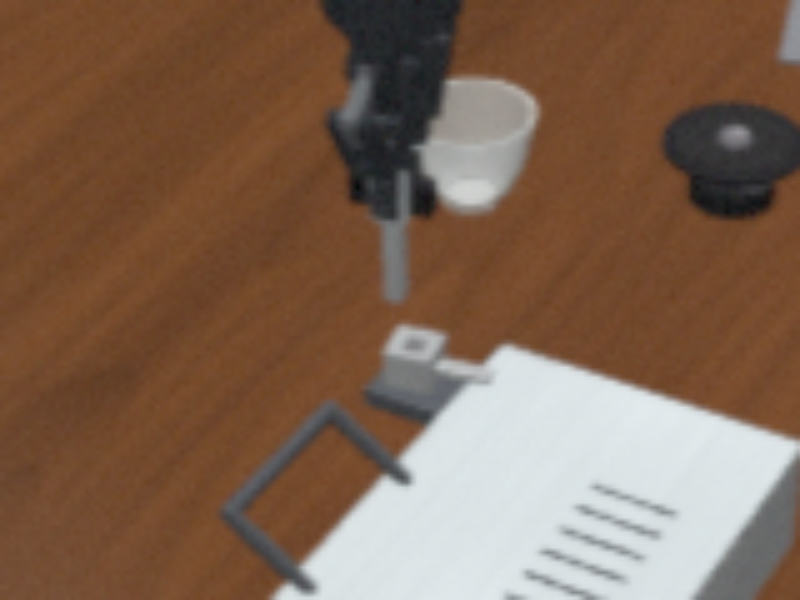

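```bash
python3 - <<'E'
from h import *
f=np.load("w6.npz"); i=dict(K=f["K"],extrinsics=f["E"]); p=cv2.imread("pics/w6.png")
pos,M,s=tool(); f3=-M[:,2]
px=lambda a,b:(230+(a+.5)/3.7-.5,100+(b+.5)/3.7-.5)
hub=[(248,290),(380,285),(384,405),(257,412)]
H=[onplane("wrist",*px(*c),.092,i) for c in hub]
print("hub",np.mean(H,0),[round(np.degrees(np.arctan2(*(H[k]-H[k-1])[1::-1])),1) for k in range(4)],[round(np.linalg.norm(H[k]-H[k-1])*1000,1) for k in range(4)])
rec=[(287,322),(347,318),(345,369),(287,377)]
H=[onplane("wrist",*px(*c),.092,i) for c in rec]
print("recess",np.mean(H,0),[round(np.degrees(np.arctan2(*(H[k]-H[k-1])[1::-1])),1) for k in range(4)],[round(np.linalg.norm(H[k]-H[k-1])*1000,1) for k in range(4)])
for zt in (.119,.123,.127):
  e=onplane("wrist",*px(324,428),zt,i); print("tip z",zt,"edge",np.round(e,4),"in tool",np.round(M.T@(e-pos)*1000,1))
o,d=ray("scene",230+396/5-.5,120+300/5-.5); 
for zt in (.119,.123,.127): print("scene",np.round(o+d*(zt-o[2])/d[2],4))
o,d=ray("scene",230+415/5-.5,120+345/5-.5); print("scene recess",np.round(o+d*(.092-o[2])/d[2],4))
E
```

```text
hub [0.54725501 0.05091112 0.092     ] [np.float64(10.7), np.float64(-79.8), np.float64(-169.4), np.float64(101.4)] [np.float64(27.8), np.float64(27.9), np.float64(27.2), np.float64(27.9)]
recess [0.5477594  0.05114015 0.092     ] [np.float64(7.3), np.float64(-78.1), np.float64(-173.9), np.float64(106.3)] [np.float64(12.5), np.float64(12.8), np.float64(11.5), np.float64(12.7)]
tip z 0.119 edge [0.5404 0.0484 0.119 ] in tool [87.1 -1.1 -0.2]
tip z 0.123 edge [0.542  0.0486 0.123 ] in tool [83.1 -1.1 -1.8]
tip z 0.127 edge [0.5436 0.0488 0.127 ] in tool [79.  -1.1 -3.4]
scene [0.5383 0.0504 0.119 ]
scene [0.5412 0.0456 0.123 ]
scene [0.5441 0.0409 0.127 ]
scene recess [0.5509 0.0492 0.092 ]
```

```bash
python3 - <<'E'
from h import *
delta([.5513,.0499,.186],-80.5)
E
```

```text
k 0 rot [-0.0282  0.0075  0.0008] shift cm [ 2.   -0.12 -1.07]
k 180 rot [ 3.1133e+00  1.2000e-03 -1.1700e-02] shift cm [ 2.   -0.12 -1.07]
```

Emit:
{"method": "arm_command", "body": {"series": [[[-0.028,0.007,0,0.2,-0.1,-0.8,0],[0,0,0,0.5,0,-0.3,0],[0,0,0,0.5,0,0,0],[0,0,0,0.5,0,0,0],[0,0,0,0,0,0,0]]]}}

```text
time: 5.9
tool_pos: [0.5526, 0.0489, 0.1872]
tcp_rot: [2.133, 0.18, -2.136]
wrist_force: [-0.1, 0.4, -0.2]
width: 0.156
```

```bash
python3 - <<'E'
from h import *
show()
delta([.5513,.0499,.182],-80.5)
i=bot.camera_info("wrist"); p,d=bot.read_camera("wrist"); cv2.imwrite("pics/w7.png",p); np.savez("w7.npz",d=d,K=i["K"],E=i["extrinsics"])
q,d=bot.read_camera("scene"); cv2.imwrite("pics/s7.png",q)
a=cv2.resize(q[150:215,280:345],(450,450),interpolation=cv2.INTER_CUBIC)
b=cv2.resize(p[160:240,280:360],(450,450),interpolation=cv2.INTER_CUBIC)
cv2.imwrite("pics/c7.png",cv2.resize(np.hstack([a,b]),(800,400)))
E
```

```text
t 5.9 p [0.5526 0.0489 0.1872] x [-1.6e-03  8.0e-04 -1.0e+00] y [ 0.1665 -0.986  -0.001 ] jaw -80.41 q [4.300e-02 9.000e-02 1.933e+00 1.000e-03 1.120e+00 1.446e+00] F [-0.1  0.4 -0.2] T [ 0.03 -0.01  0.09] w 0.156
k 0 rot [0.0015 0.0014 0.001 ] shift cm [ 0.52 -0.12  0.11]
k 180 rot [-3.1401e+00 -1.6000e-03  2.2000e-03] shift cm [ 0.52 -0.12  0.11]
```

View pics/c7.png

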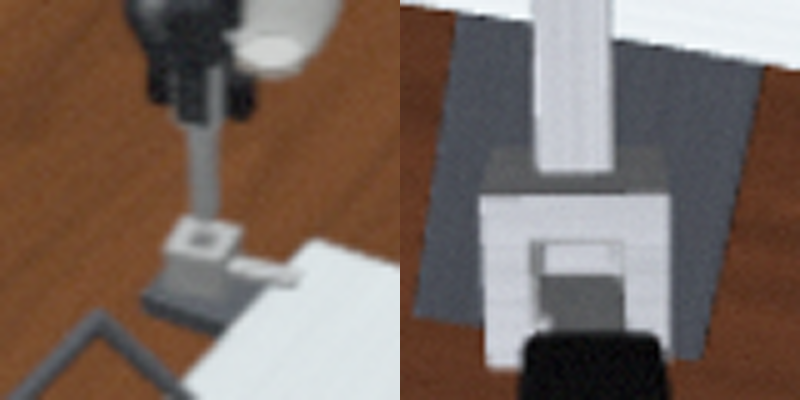

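```bash
python3 - <<'E'
from h import *
f=np.load("w7.npz"); i=dict(K=f["K"],extrinsics=f["E"])
px=lambda a,b:(280+(a-400)/5-.4,160+b/5-.4)
hub=[(481,196),(669,190),(672,355),(487,367)]
H=[onplane("wrist",*px(*c),.092,i) for c in hub]
print("hub",np.mean(H,0),[round(np.degrees(np.arctan2(*(H[k]-H[k-1])[1::-1])),1) for k in range(4)],[round(np.linalg.norm(H[k]-H[k-1])*1000,1) for k in range(4)])
print("rec far",[np.round(onplane("wrist",*px(*c),.092,i),4) for c in [(530,242),(623,240)]])
for z in (.100,.104,.108): print("tip edge",[np.round(onplane("wrist",*px(*c),z,i),4) for c in [(541,275),(623,275)]])
o=lambda a,b,z:np.round(onplane("scene",280+a*65/400-.5,150+b*65/400-.5,z),4)
print("scene rec",o(205,239,.092),"tip",[o(204,215,z) for z in (.1,.104,.108)])
E
```

```text
hub [0.54792886 0.05106882 0.092     ] [np.float64(10.0), np.float64(-78.4), np.float64(-168.4), np.float64(103.8)] [np.float64(27.8), np.float64(27.7), np.float64(26.7), np.float64(28.4)]
rec far [array([0.5526, 0.0589, 0.092 ]), array([0.5552, 0.0454, 0.092 ])]
tip edge [array([0.5509, 0.0567, 0.1   ]), array([0.5529, 0.0451, 0.1   ])]
tip edge [array([0.5525, 0.0569, 0.104 ]), array([0.5545, 0.0454, 0.104 ])]
tip edge [array([0.5541, 0.057 , 0.108 ]), array([0.556 , 0.0458, 0.108 ])]
scene rec [0.5513 0.0503 0.092 ] tip [array([0.547 , 0.0572, 0.1   ]), array([0.5498, 0.0525, 0.104 ]), array([0.5525, 0.0479, 0.108 ])]
```

Emit:
{"method": "arm_command", "body": {"series": [[[0,0,0,0.4,-0.1,0.12,0],[0,0,0,0.5,0,0,0],[0,0,0,0.5,0,0,0],[0,0,0,0.3,0,0,0],[0,0,0,0,0,0,0]]]}}

```text
time: 6.5
tool_pos: [0.5523, 0.05, 0.1721]
tcp_rot: [2.137, 0.18, -2.132]
wrist_force: [-1.3, -0.4, 2.4]
width: 0.15
```

```bash
python3 - <<'E'
from h import *
show()
E
```

```text
t 6.5 p [0.5523 0.05   0.1721] x [ 2.2e-03  9.0e-04 -1.0e+00] y [ 1.669e-01 -9.860e-01 -5.000e-04] jaw -80.4 q [4.500e-02 1.020e-01 1.950e+00 1.000e-03 1.087e+00 1.448e+00] F [-1.3 -0.4  2.4] T [-0.03  0.35 -0.  ] w 0.15
```

Emit:
{"method": "arm_command", "body": {"series": [[[0,0,0,0.3,0,0.15,0],[0,0,0,0.4,0,0,0],[0,0,0,0.4,0,0,0],[0,0,0,0.3,0,0,0],[0,0,0,0,0,0,0]]]}}

```text
time: 7.0
tool_pos: [0.5537, 0.051, 0.172]
tcp_rot: [2.145, 0.182, -2.125]
wrist_force: [-1.7, 0.4, -1.6]
width: 0.15
```

```bash
python3 - <<'E'
from h import *
show()
i=bot.camera_info("wrist"); p,d=bot.read_camera("wrist")
q,d=bot.read_camera("scene"); cv2.imwrite("pics/s8.png",q)
a=cv2.resize(q[150:215,280:345],(450,450),interpolation=cv2.INTER_CUBIC)
b=cv2.resize(p[160:240,280:360],(450,450),interpolation=cv2.INTER_CUBIC)
cv2.imwrite("pics/c8.png",cv2.resize(np.hstack([a,b]),(800,400)))
E
```

```text
t 7.0 p [0.5537 0.051  0.172 ] x [ 0.0092  0.0032 -1.    ] y [ 0.1667 -0.986  -0.0017] jaw -80.41 q [0.045 0.1   1.952 0.003 1.08  1.447] F [-1.7  0.4 -1.6] T [-0.07  0.49 -0.01] w 0.15
```

View pics/c8.png

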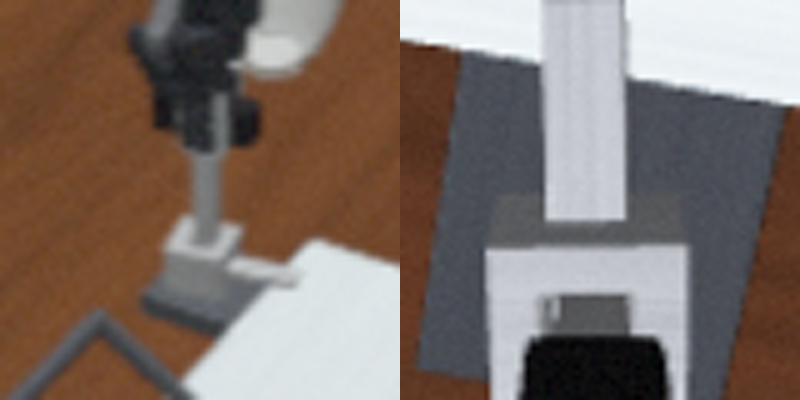

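Emit:
{"method": "arm_command", "body": {"series": [[[0,0.009,0,-0.5,0,0.25,0],[0,0,0,0,0,0,0]]]}}

```text
time: 7.3
tool_pos: [0.5517, 0.0506, 0.1763]
tcp_rot: [2.158, 0.183, -2.113]
wrist_force: [-0.8, 0.3, -1.0]
width: 0.158
```

```bash
python3 - <<'E'
from h import *
show(); delta([.5507,.0507,.175],-80.4)
E
```

```text
t 7.3 p [0.5517 0.0506 0.1763] x [ 0.0204  0.005  -0.9998] y [ 0.1666 -0.986  -0.0016] jaw -80.41 q [0.044 0.086 1.96  0.005 1.076 1.445] F [-0.8  0.3 -1. ] T [ 0.02 -0.01  0.  ] w 0.158
k 0 rot [-0.0002 -0.0209  0.0016] shift cm [ 0.13 -0.02  0.1 ]
k 180 rot [3.1412e+00 2.5000e-03 3.2900e-02] shift cm [ 0.13 -0.02  0.1 ]
```

Emit:
{"method": "arm_command", "body": {"series": [[[0,-0.021,0,0,0,0.1,0],[0,0,0,0,0,0,0]]]}}

```text
time: 7.5
tool_pos: [0.5508, 0.0504, 0.1758]
tcp_rot: [2.134, 0.18, -2.136]
wrist_force: [-0.6, 0.1, -0.6]
width: 0.153
```

```bash
python3 - <<'E'
from h import *
show(); delta([.5507,.0507,.175],-80.4)
i=bot.camera_info("wrist"); p,d=bot.read_camera("wrist");cv2.imwrite("pics/w9.png",p)
q,d=bot.read_camera("scene"); cv2.imwrite("pics/s9.png",q)
a=cv2.resize(q[150:215,280:345],(450,450),interpolation=cv2.INTER_CUBIC)
b=cv2.resize(p[180:240,285:345],(450,450),interpolation=cv2.INTER_CUBIC)
cv2.imwrite("pics/c9.png",cv2.resize(np.hstack([a,b]),(800,400)))
E
```

```text
t 7.5 p [0.5508 0.0504 0.1758] x [-0.0011  0.0013 -1.    ] y [ 0.1665 -0.986  -0.0014] jaw -80.42 q [4.500e-02 9.700e-02 1.948e+00 1.000e-03 1.097e+00 1.448e+00] F [-0.6  0.1 -0.6] T [-0.   -0.04  0.  ] w 0.153
k 0 rot [-0.0003  0.0009  0.0014] shift cm [ 0.08 -0.03  0.  ]
k 180 rot [ 3.1413e+00  2.3000e-03 -1.4000e-03] shift cm [ 0.08 -0.03  0.  ]
```

View pics/c9.png

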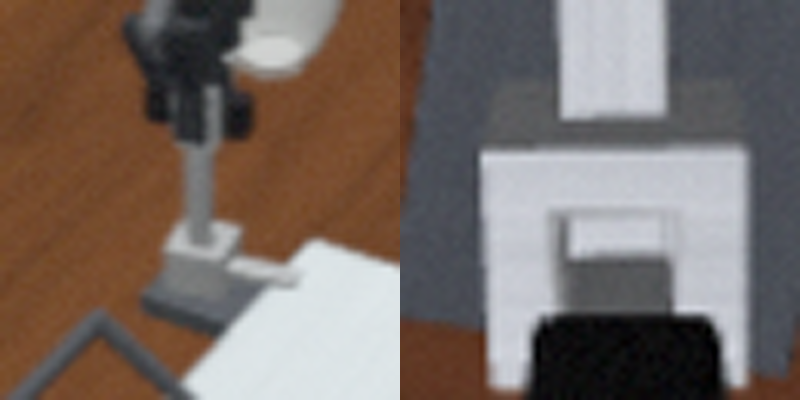

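Emit:
{"method": "arm_command", "body": {"series": [[[0,0,0,0.3,0,-0.08,0],[0,0,0,0.5,0,0,0],[0,0,0,0.5,0,0,0],[0,0,0,0,0,0,0]]]}}

```text
time: 8.0
tool_pos: [0.5515, 0.0508, 0.1608]
tcp_rot: [2.134, 0.181, -2.136]
wrist_force: [0.6, 0.8, 0.1]
width: 0.155
```

```bash
python3 - <<'E'
from h import *
show(); delta([.5507,.0507,.155],-80.4)
E
```

```text
t 8.0 p [0.5515 0.0508 0.1608] x [-0.0015  0.0018 -1.    ] y [ 0.1664 -0.9861 -0.0021] jaw -80.42 q [0.046 0.114 1.96  0.002 1.07  1.448] F [0.6 0.8 0.1] T [ 0.02 -0.09 -0.03] w 0.155
k 0 rot [-0.0004  0.0012  0.0021] shift cm [ 0.58 -0.    0.08]
k 180 rot [ 3.1412e+00  3.3000e-03 -1.9000e-03] shift cm [ 0.58 -0.    0.08]
```

It went in: the TCP is at 0.161 with only small forces. About 4 mm remains to the floor.

Emit:
{"method": "arm_command", "body": {"series": [[[0,0,0,0.4,0,0,0],[0,0,0,0.5,0,0,0],[0,0,0,0.5,0,0,0],[0,0,0,0,0,0,0]]]}}

```text
time: 8.4
tool_pos: [0.5557, 0.0516, 0.1568]
tcp_rot: [2.144, 0.182, -2.127]
wrist_force: [-2.1, -0.5, -2.2]
width: 0.152
```

```bash
python3 - <<'E'
from h import *
show()
p,d=bot.read_camera("wrist");cv2.imwrite("pics/w10.png",p)
q,d=bot.read_camera("scene"); cv2.imwrite("pics/s10.png",q)
a=cv2.resize(q[150:215,280:345],(450,450),interpolation=cv2.INTER_CUBIC)
b=cv2.resize(p[160:240,280:360],(450,450),interpolation=cv2.INTER_CUBIC)
cv2.imwrite("pics/c10.png",cv2.resize(np.hstack([a,b]),(800,400)))
E
```

```text
t 8.4 p [0.5557 0.0516 0.1568] x [ 0.0073  0.0033 -1.    ] y [ 0.1662 -0.9861 -0.0021] jaw -80.43 q [0.046 0.121 1.96  0.003 1.053 1.448] F [-2.1 -0.5 -2.2] T [0.01 0.45 0.  ] w 0.152
```

View pics/c10.png

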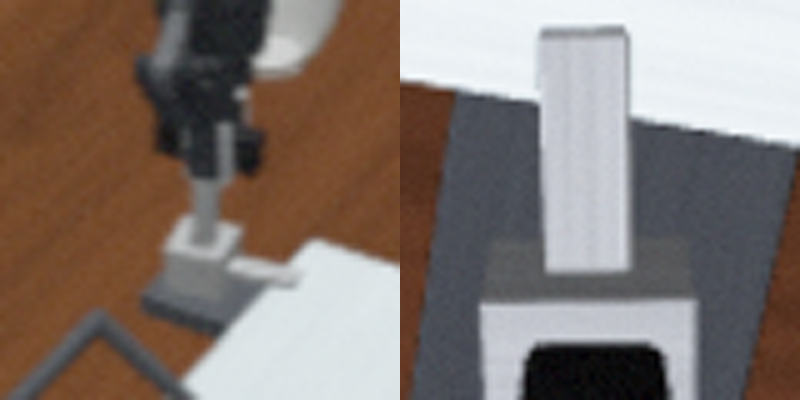

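The tip rests on the floor (TCP 0.157 gives a tip height of about 0.074), but the tool slid about 4 mm forward. I'll bring it back and start turning counter-clockwise.

Emit:
{"method": "arm_command", "body": {"series": [[[0,-0.007,0,0,0.05,0.4,0],[0,0,0,0,0,0,0],[-0.1,0,0,0,-0.02,0,0],[-0.1,0,0,0,-0.02,0,0],[-0.1,0,0,0,-0.02,0,0],[0,0,0,0,0,0,0]]]}}

```text
time: 9.1
tool_pos: [0.5539, 0.0536, 0.1563]
tcp_rot: [1.966, 0.481, -1.951]
wrist_force: [-0.4, 1.5, 3.2]
width: 0.158
```

```bash
python3 - <<'E'
from h import *
show()
p,d=bot.read_camera("wrist");cv2.imwrite("pics/w11.png",p)
E
```

```text
t 9.1 p [0.5539 0.0536 0.1563] x [ 0.0058  0.0077 -1.    ] y [ 0.4577 -0.8891 -0.0042] jaw -62.76 q [0.047 0.119 1.963 0.009 1.053 1.138] F [-0.4  1.5  3.2] T [ 0.22  0.09 -0.06] w 0.158
```

View pics/w11.png

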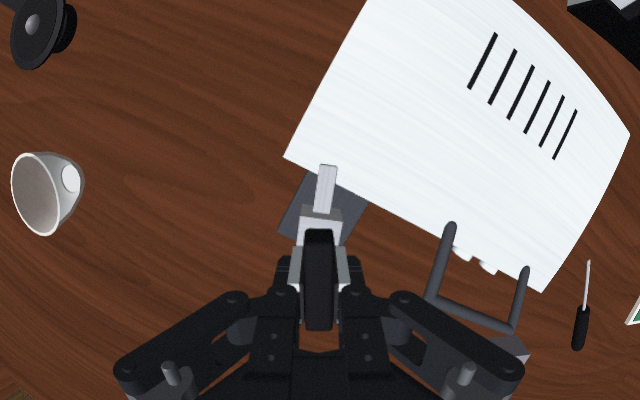

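The arm is turning with the key, lagging by the play (it shows tilted about 7° in the image at (325,185)). I'll keep turning and recentre.

Emit:
{"method": "arm_command", "body": {"series": [[[-0.1,-0.005,0.005,0,0.05,0.3,0],[-0.12,0,0,0,0,0.05,0],[-0.12,0,0,0,0,0.05,0],[-0.12,0,0,0,0,0.05,0],[-0.12,0,0,0,0,0.05,0],[0,0,0,0,0,0,0]]]}}

```text
time: 9.75
tool_pos: [0.5509, 0.0557, 0.1564]
tcp_rot: [1.59, 0.928, -1.569]
wrist_force: [-0.3, 1.3, 2.5]
width: 0.154
```

```bash
python3 - <<'E'
from h import *
show()
c,s=np.cos,np.sin; p,M,st=tool(); f=-M[:,2]
delta(np.array([.5493+.0022*f[0],.0504+.0022*f[1],p[2]]),np.degrees(np.arctan2(M[1,1],M[0,1])))
E
```

```text
t 9.75 p [0.5509 0.0557 0.1564] x [ 0.006   0.012  -0.9999] y [ 8.704e-01 -4.923e-01 -7.000e-04] jaw -29.49 q [0.049 0.113 1.969 0.013 1.053 0.557] F [-0.3  1.3  2.5] T [ 0.37  0.07 -0.06] w 0.154
k 0 rot [-0.     -0.0134  0.0007] shift cm [-0.    0.12  0.32]
k 180 rot [3.1415e+00 1.0000e-03 2.1000e-02] shift cm [-0.    0.12  0.32]
```

Emit:
{"method": "arm_command", "body": {"series": [[[-0.12,-0.013,0,0,0.1,0.3,0],[-0.12,0,0,0,0,0.05,0],[-0.12,0,0,0,0,0.05,0],[-0.1,0,0,0,0,0.05,0],[-0.06,0,0,0,0,0,0],[0,0,0,0,0,0,0]]]}}

```text
time: 10.35
tool_pos: [0.5486, 0.0554, 0.1564]
tcp_rot: [1.218, 1.215, -1.212]
wrist_force: [0.2, 1.5, 3.7]
width: 0.15
```

```bash
python3 - <<'E'
from h import *
show()
p,M,st=tool(); f=-M[:,2]
delta(np.array([.5493+.0022*f[0],.0504+.0022*f[1],p[2]]),np.degrees(np.arctan2(M[1,1],M[0,1])))
p,d=bot.read_camera("wrist");cv2.imwrite("pics/w12.png",p)
E
```

```text
t 10.35 p [0.5486 0.0554 0.1564] x [-0.0033  0.0086 -1.    ] y [ 1.     -0.0055 -0.0033] jaw -0.32 q [0.05  0.115 1.968 0.01  1.062 0.051] F [0.2 1.5 3.7] T [ 0.45  0.12 -0.04] w 0.15
k 0 rot [-0.     -0.0086  0.0033] shift cm [-0.    0.07  0.28]
k 180 rot [3.1415 0.0052 0.0135] shift cm [-0.    0.07  0.28]
```

View pics/w12.png

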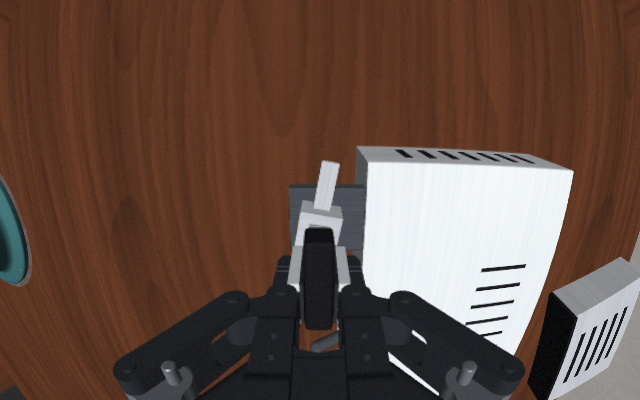

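Emit:
{"method": "arm_command", "body": {"series": [[[-0.1,-0.008,0,0,0.05,0.25,0],[-0.1,0,0,0,0,0.05,0],[-0.12,0,0,0,0,0,0],[0,0,0,0,0,0,0]]]}}

```text
time: 10.8
tool_pos: [0.5475, 0.0545, 0.1564]
tcp_rot: [0.983, 1.347, -0.983]
wrist_force: [-0.6, 2.2, 3.1]
width: 0.157
```

```bash
python3 - <<'E'
from h import *
show()
p,M,st=tool(); f=-M[:,2]
delta(np.array([.5493+.0022*f[0],.0504+.0022*f[1],p[2]]),np.degrees(np.arctan2(M[1,1],M[0,1])))
p,d=bot.read_camera("wrist");cv2.imwrite("pics/w13.png",p)
E
```

```text
t 10.8 p [0.5475 0.0545 0.1564] x [-0.007   0.0057 -1.    ] y [ 0.9538  0.3003 -0.005 ] jaw 17.48 q [ 0.05   0.115  1.967  0.007  1.066 -0.258] F [-0.6  2.2  3.1] T [0.53 0.25 0.07] w 0.157
k 0 rot [-0.     -0.0075  0.005 ] shift cm [-0.    0.05  0.23]
k 180 rot [3.1415 0.0079 0.0118] shift cm [-0.    0.05  0.23]
```

View pics/w13.png

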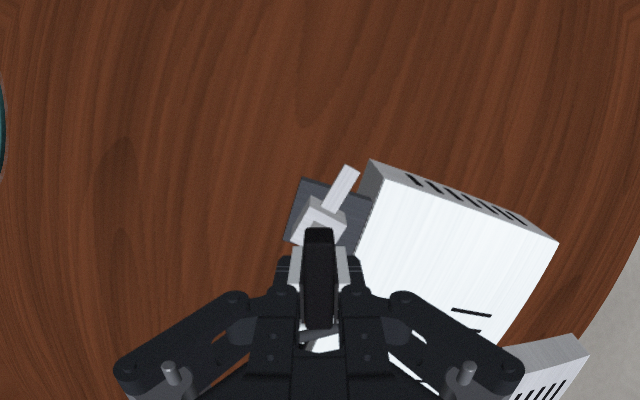

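The latch arm now seems to lag the gripper by about 25°, more than the play allows. I'll zoom in to see whether the key slipped in the hand.

```bash
python3 - <<'E'
from h import *
p=cv2.imread("pics/w13.png"); q,d=bot.read_camera("scene")
a=cv2.resize(p[155:335,255:385],(430,595),interpolation=cv2.INTER_CUBIC)
b=cv2.resize(q[130:220,275:345],(365,470),interpolation=cv2.INTER_CUBIC); b=np.pad(b,((0,125),(0,0),(0,0)))
cv2.imwrite("pics/c13.png",np.hstack([a,b]))
E
```

```text
(no output)
```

View pics/c13.png

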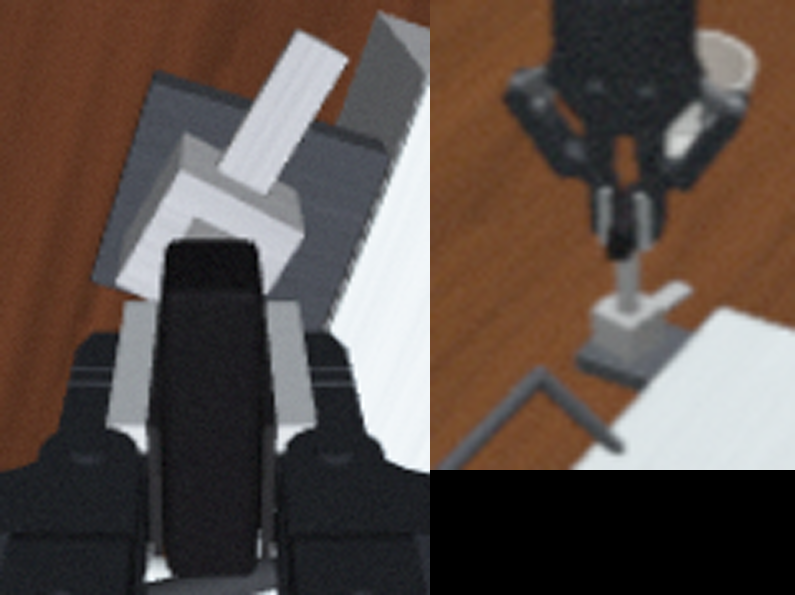

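```bash
python3 - <<'E'
from h import *
i=bot.camera_info("wrist")
px=lambda a,b:(255+a*130/430-.35,155+b*180/595-.35)
w=lambda a,b,z:onplane("wrist",*px(a,b),z,i)
def ang(A,B,z): a,b=w(*A,z),w(*B,z); return np.round(a,4),np.round(b,4),round(np.degrees(np.arctan2(*(b-a)[1::-1])),1)
print("arm L",ang((220,165),(298,30),.081)); print("arm R",ang((265,195),(348,60),.081))
print("hub front",ang((303,235),(185,168),.092)); print("hub left",ang((117,283),(185,168),.092))
print("handle L",ang((170,570),(163,245),.167)); print("handle R",ang((280,570),(262,245),.167))
print("front edge",ang((330,330),(430,70),.074))
for n in (1,):
  q=cv2.imread("pics/s10.png")
p,d=bot.read_camera("top"); cv2.imwrite("pics/t13.png",cv2.resize(p[170:230,270:400],None,fx=6,fy=6,interpolation=cv2.INTER_CUBIC))
E
```

```text
arm L (array([0.5443, 0.0675, 0.081 ]), array([0.5504, 0.0988, 0.081 ]), np.float64(79.0))
arm R (array([0.5551, 0.064 , 0.081 ]), array([0.5618, 0.0961, 0.081 ]), np.float64(78.2))
hub front (array([0.5631, 0.0621, 0.092 ]), array([0.5368, 0.0686, 0.092 ]), np.float64(166.2))
hub left (array([0.5309, 0.0409, 0.092 ]), array([0.5368, 0.0686, 0.092 ]), np.float64(78.0))
handle L (array([0.5464, 0.0365, 0.167 ]), array([0.5313, 0.0852, 0.167 ]), np.float64(107.2))
handle R (array([0.5612, 0.0412, 0.167 ]), array([0.5424, 0.0887, 0.167 ]), np.float64(111.6))
front edge (array([0.5808, 0.0348, 0.074 ]), array([0.5803, 0.0981, 0.074 ]), np.float64(90.4))
```

View pics/t13.png

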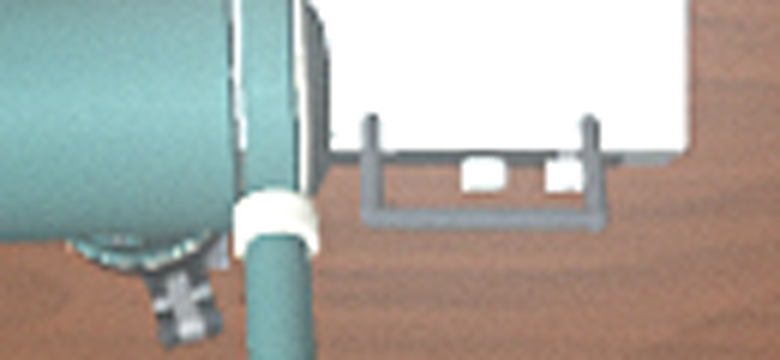

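```bash
python3 - <<'E'
from h import *
for n,box in (("w11",(285,155,60,90)),("w12",(285,150,60,90)),("w13",(285,155,90,90))):
    p=cv2.imread(f"pics/{n}.png"); x,y,w,h=box
    cv2.imwrite(f"pics/{n}z.png",cv2.resize(p[y:y+h,x:x+w],None,fx=6,fy=6,interpolation=cv2.INTER_CUBIC))
a=cv2.imread("pics/w11z.png");b=cv2.imread("pics/w12z.png")
cv2.imwrite("pics/z1112.png",np.hstack([a,b]))
E
```

```text
(no output)
```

View pics/z1112.png

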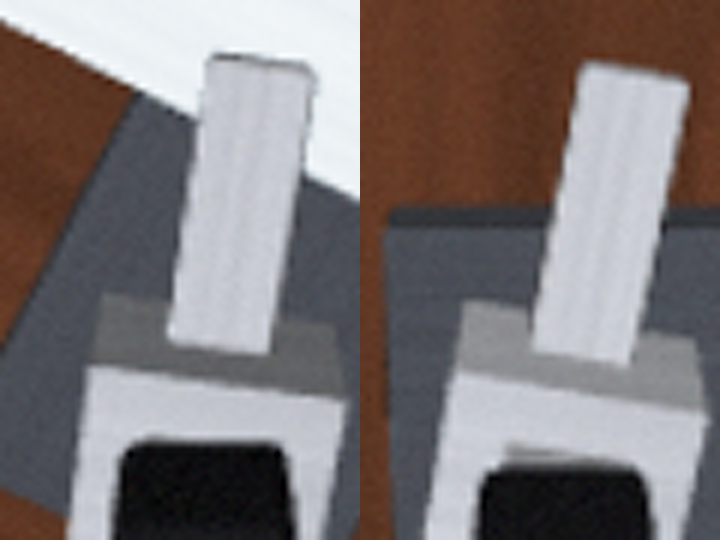

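```bash
python3 - <<'E'
from h import *
L=[]
for n in ("w10","w11","w12","w13"):
    p=cv2.imread(f"pics/{n}.png"); L.append(cv2.resize(cv2.convertScaleAbs(p[210:350,280:358],alpha=2.0),None,fx=2.5,fy=3.6,interpolation=cv2.INTER_CUBIC))
cv2.imwrite("pics/hand.png",np.hstack(L))
E
```

```text
(no output)
```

View pics/hand.png

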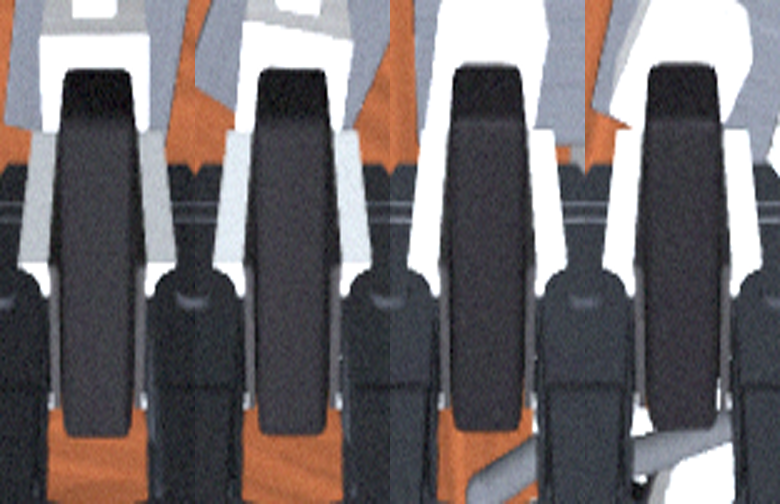

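```bash
python3 - <<'E'
from h import *
i=bot.camera_info("wrist"); p,d=bot.read_camera("wrist"); C=cloud("wrist",d,i); np.save("w14.npy",d)
show()
for v in (222,228,234,240,250,270,290,310,325): print(v,np.round(C[v,318]*1000,1), np.round(C[v,311]*1000,1),np.round(C[v,326]*1000,1))
f=np.load("w4.npz"); C=cloud("wrist",f["d"],dict(K=f["K"],extrinsics=f["E"]))
print("w4 (tcp z 259.7)")
for v in (217,220,224,228,234,250,290,325): print(v,np.round(C[v,318]*1000,1))
f=np.load("w5.npz"); 
E
```

```text
t 11.0 p [0.5476 0.0545 0.1564] x [-0.0069  0.0056 -1.    ] y [ 0.9539  0.3002 -0.0049] jaw 17.47 q [ 0.05   0.115  1.967  0.007  1.066 -0.258] F [-3.1  2.4  4.4] T [0.47 0.41 0.08] w 0.151
222 [544.8  58.8  91.1] [540.5  57.3  90.9] [549.7  60.6  91.6]
228 [539.8  76.  140.8] [536.5  75.2 141.5] [543.4  77.2 141. ]
234 [539.6  76.6 149.1] [536.6  75.3 148.4] [543.3  77.2 147.9]
240 [539.8  76.3 154.5] [536.8  75.6 155. ] [543.2  77.1 154. ]
250 [540.7  73.2 157.8] [537.8  72.3 157.9] [544.1  74.2 157.7]
270 [543.8  63.4 157.8] [540.8  62.5 157.9] [547.1  64.8 158.4]
290 [546.8  53.9 159.3] [544.   51.8 157.7] [550.7  53.9 157.7]
310 [550.5  42.1 159. ] [547.6  40.  157.6] [554.1  43.4 159.2]
325 [553.5  32.6 158.9] [550.4  30.6 157.9] [557.1  34.2 159.4]
w4 (tcp z 259.7)
217 [ 453.  -284.9  183.9]
220 [ 452.4 -285.1  187.7]
224 [ 452.1 -285.2  193.7]
228 [ 471.2 -278.9  244.8]
234 [ 471.1 -278.9  251.3]
250 [ 467.9 -279.9  260.6]
290 [ 447.6 -286.5  260.7]
325 [ 425.5 -293.6  259.7]
```

The handle top is at 158 mm, so the key is fully seated. The latch is at about 79°, which is at the stop, and the key is over-rotated. I'll relax back by about 18° and recentre before releasing.

Emit:
{"method": "arm_command", "body": {"series": [[[0.1,0,0,0,0,0.2,0],[0.1,-0.007,0.005,0,0,0.1,0],[0.1,0,0,0,0,0.1,0],[0,0,0,0,0,0,0]]]}}

```text
time: 11.4
tool_pos: [0.5482, 0.0541, 0.1564]
tcp_rot: [1.227, 1.206, -1.22]
wrist_force: [-1.5, 2.3, 3.9]
width: 0.154
```

```bash
python3 - <<'E'
from h import *
show(); delta([.547,.052,.1564],-2)
p,d=bot.read_camera("wrist");cv2.imwrite("pics/w15.png",p)
cv2.imwrite("pics/w15z.png",cv2.resize(p[150:340,255:385],None,fx=3.1,fy=3.1,interpolation=cv2.INTER_CUBIC))
E
```

```text
t 11.4 p [0.5482 0.0541 0.1564] x [-0.0012  0.0066 -1.    ] y [ 0.9998 -0.018  -0.0013] jaw -1.03 q [0.049 0.113 1.97  0.008 1.06  0.063] F [-1.5  2.3  3.9] T [ 0.45  0.26 -0.07] w 0.154
k 0 rot [ 0.0169 -0.0065  0.0014] shift cm [-0.   -0.12  0.21]
k 180 rot [-3.1247e+00 -2.2000e-03 -1.0200e-02] shift cm [-0.   -0.12  0.21]
```

View pics/w15z.png

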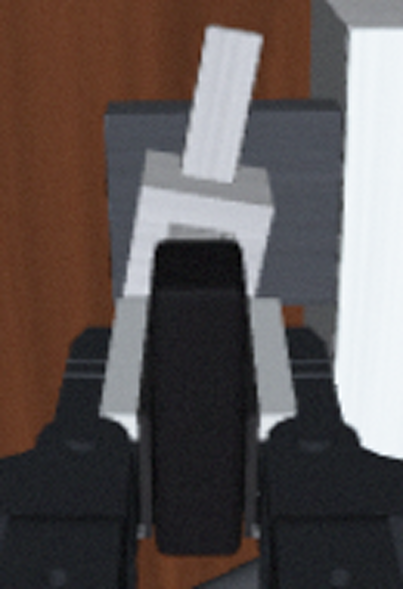

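Emit:
{"method": "arm_command", "body": {"series": [[[0.05,-0.006,0,0,-0.1,0.3,0],[0,0,0,0,0,0,0],[0,0,0,0,0,0,1],[0,0,0,0,0,0,1],[0,0,0,0,0,0,1],[0,0,0,0,0,0,1],[0,0,0,0,0,0,1]]]}}

```text
time: 12.15
tool_pos: [0.5474, 0.0496, 0.1542]
tcp_rot: [1.253, 1.178, -1.257]
wrist_force: [-0.3, -0.9, -0.6]
width: 0.98
```

```bash
python3 - <<'E'
from h import *
show()
p,d=bot.read_camera("wrist");cv2.imwrite("pics/w16.png",p)
E
```

```text
t 12.15 p [0.5474 0.0496 0.1542] x [-0.0012 -0.0019 -1.    ] y [ 0.998  -0.063  -0.0011] jaw -3.61 q [ 0.046  0.113  1.974 -0.002  1.056  0.11 ] F [-0.3 -0.9 -0.6] T [-0.01  0.01  0.02] w 0.98
```

View pics/w16.png

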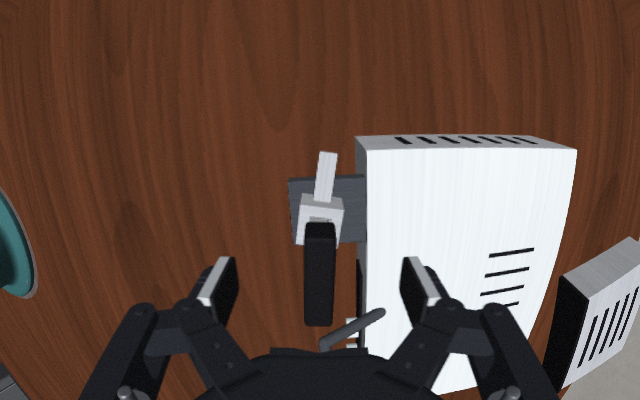

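Key released and seated upright, with the latch arm pointing left at (326,175). Now up and over to the bar.

Emit:
{"method": "arm_command", "body": {"series": [[[0,0,0,-1.5,0,0,1],[0,0,0,-4,0,0,1],[0,0,0,-4,0,0,1],[0,0,0,-2,0,1,1],[-0.03,0,0,0,0,3,1],[-0.03,0,0,0,0,3.5,1],[0,0,0,0,0,3.5,1],[0,0,0,0,0,2.5,1],[0,0,0,0,0,0,1]]]}}

```text
time: 13.1
tool_pos: [0.5458, -0.0892, 0.2862]
tcp_rot: [1.207, 1.2, -1.202]
wrist_force: [0.3, -0.1, 0.7]
width: 1.007
```

```bash
python3 - <<'E'
from h import *
show(); delta([.5445,-.0905,.17],0.3)
i=bot.camera_info("wrist"); p,d=bot.read_camera("wrist");cv2.imwrite("pics/w17.png",p); np.savez("w17.npz",d=d,K=i["K"],E=i["extrinsics"])
q,d=bot.read_camera("scene"); cv2.imwrite("pics/s17.png",q)
E
```

```text
t 13.1 p [ 0.5458 -0.0892  0.2862] x [ 0.0097 -0.0053 -0.9999] y [0.9999 0.0041 0.0096] jaw 0.23 q [-0.205  0.007  1.833 -0.003  1.291 -0.208] F [ 0.3 -0.1  0.7] T [0.   0.01 0.  ] w 1.007
k 0 rot [-0.0012  0.0053 -0.0096] shift cm [11.62 -0.24  0.07]
k 180 rot [ 3.1404 -0.0151 -0.0083] shift cm [11.62 -0.24  0.07]
```

View pics/w17.png

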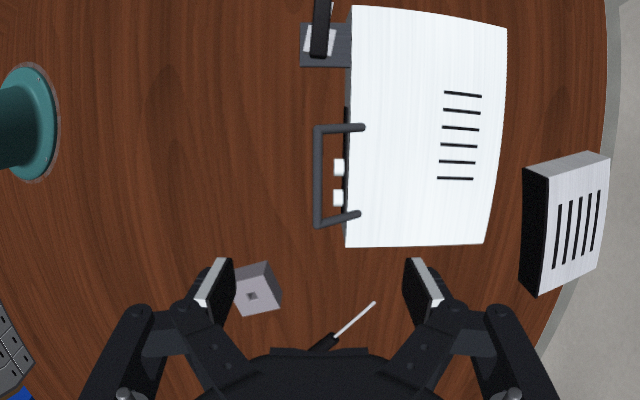

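View pics/s17.png

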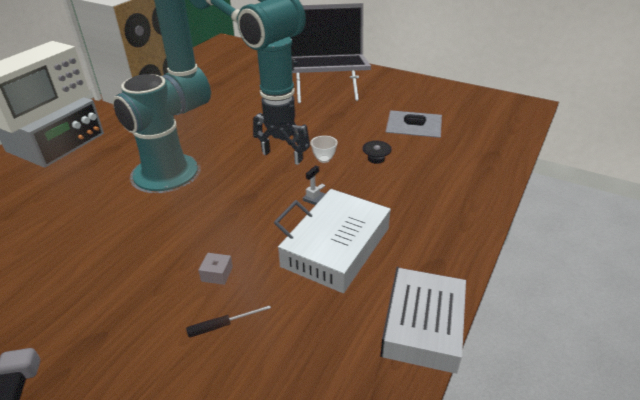

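```bash
python3 - <<'E'
from h import *
f=np.load("w17.npz"); i=dict(K=f["K"],extrinsics=f["E"])
for u,v in [(318,130),(318,225),(318,177)]: print(np.round(onplane("wrist",u,v,.108,i),4))
C=cloud("wrist",f["d"],i); print("bar",np.round(C[150:215:10,318]*1000,1))
q=cv2.imread("pics/s17.png");p=cv2.imread("pics/w17.png")
a=cv2.resize(q[160:230,270:350],(480,420),interpolation=cv2.INTER_CUBIC)
b=cv2.resize(p[0:80,285:365],(320,320),interpolation=cv2.INTER_CUBIC);b=np.pad(b,((0,100),(0,0),(0,0)))
cv2.imwrite("pics/c17.png",np.hstack([a,b]))
E
```

```text
[ 0.5461 -0.0389  0.108 ]
[ 0.5465 -0.1381  0.108 ]
[ 0.5463 -0.0859  0.108 ]
bar [[ 546.1  -58.   111.1]
 [ 546.2  -68.   110.4]
 [ 546.2  -78.   110.6]
 [ 546.3  -88.5  109.7]
 [ 546.3  -98.9  109.8]
 [ 546.3 -109.2  110.6]
 [ 546.4 -120.1  110.6]]
```

View pics/c17.png

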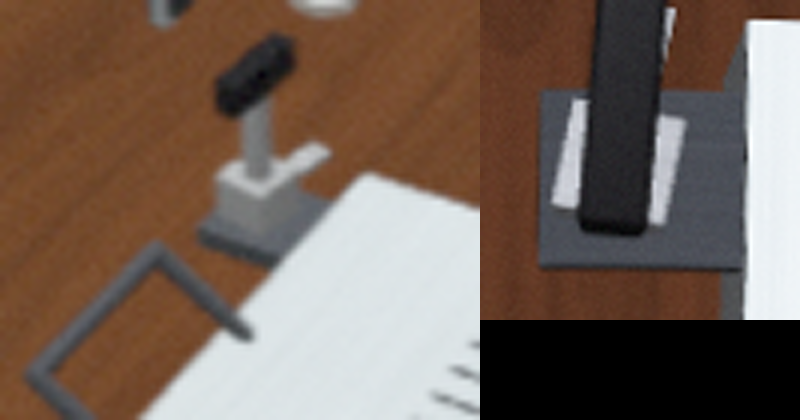

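The key stands upright, fully in, and the latch arm points left along the case front. The bar is at (0.546, -0.0885). Descending on it.

Emit:
{"method": "arm_command", "body": {"series": [[[0,0.005,-0.01,3,0,0,1],[0,0,0,4,0,0,1],[0,0,0,4,0,0,1],[0,0,0,2,0,0,1],[0,0,0,1,0,0,1],[0,0,0,0,0,0,1]]]}}

```text
time: 13.8
tool_pos: [0.5491, -0.0795, 0.1464]
tcp_rot: [1.206, 1.212, -1.194]
wrist_force: [0.1, 0.4, -0.1]
width: 1.0
```

```bash
python3 - <<'E'
from h import *
show(); delta([.5463,-.0885,.116],0)
E
```

```text
t 13.8 p [ 0.5491 -0.0795  0.1464] x [ 0.0066  0.0035 -1.    ] y [0.9999 0.0119 0.0066] jaw 0.68 q [-0.191  0.127  1.975  0.005  1.035 -0.206] F [ 0.1  0.4 -0.1] T [-0.03  0.06 -0.01] w 1.0
k 0 rot [ 0.0119 -0.0035 -0.0066] shift cm [ 3.04 -0.31  0.91]
k 180 rot [-3.1297  0.0103 -0.0054] shift cm [ 3.04 -0.31  0.91]
```

Emit:
{"method": "arm_command", "body": {"series": [[[0.012,-0.003,-0.006,0.5,-0.3,0.9,1],[0,0,0,1.5,0,0,1],[0,0,0,1,0,0,1],[0,0,0,0,0,0,1]]]}}

```text
time: 14.2
tool_pos: [0.5493, -0.0888, 0.1184]
tcp_rot: [1.212, 1.203, -1.204]
wrist_force: [-0.8, 0.2, -0.5]
width: 1.0
```

```bash
python3 - <<'E'
from h import *
show(); delta([.5463,-.0885,.116],0)
p,d=bot.read_camera("wrist");cv2.imwrite("pics/w18.png",p)
E
```

```text
t 14.2 p [ 0.5493 -0.0888  0.1184] x [ 0.0072 -0.0011 -1.    ] y [1.0e+00 2.0e-04 7.2e-03] jaw 0.01 q [-0.205  0.16   1.994  0.     0.98  -0.206] F [-0.8  0.2 -0.5] T [0.06 0.02 0.01] w 1.0
k 0 rot [ 0.0002  0.0011 -0.0072] shift cm [ 0.24 -0.3  -0.03]
k 180 rot [-3.1414e+00  1.1200e-02  1.7000e-03] shift cm [ 0.24 -0.3  -0.03]
```

View pics/w18.png

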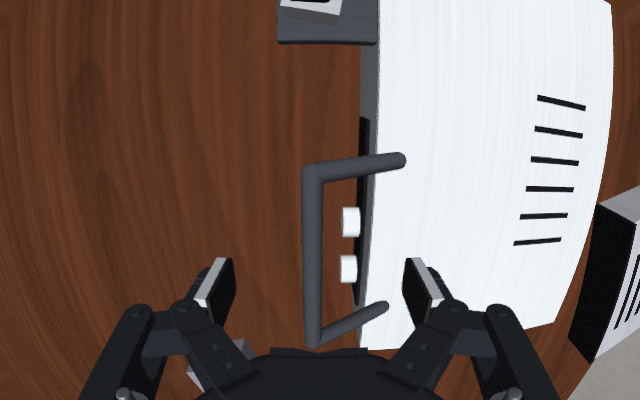

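The bar runs at column 312 between the pads, 3 mm off centre. I'll shift and close.

Emit:
{"method": "arm_command", "body": {"series": [[[0,0,-0.007,0.1,-0.3,0,1],[0,0,0,0,0,0,0],[0,0,0,0,0,0,0],[0,0,0,0,0,0,0],[0,0,0,0,0,0,0],[0,0,0,0,0,0,0]]], "newtons": 50}}

```text
time: 14.85
tool_pos: [0.5476, -0.0893, 0.1199]
tcp_rot: [1.209, 1.206, -1.208]
wrist_force: [-9.6, -0.9, 3.3]
width: 0.143
```

```bash
python3 - <<'E'
from h import *
show(); 
p,d=bot.read_camera("wrist");cv2.imwrite("pics/w19.png",p)
E
```

```text
t 14.85 p [ 0.5476 -0.0893  0.1199] x [ 0.0031 -0.0019 -1.    ] y [ 1.0e+00 -1.0e-04  3.1e-03] jaw -0.01 q [-2.060e-01  1.580e-01  1.993e+00 -1.000e-03  9.870e-01 -2.050e-01] F [-9.6 -0.9  3.3] T [-0.05  2.27 -0.03] w 0.143
```

View pics/w19.png

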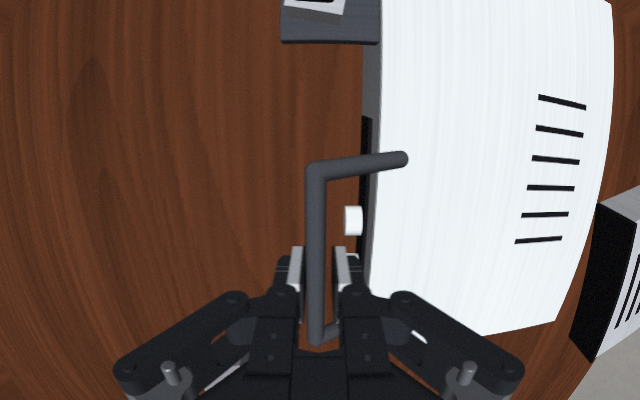

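```bash
cat >> h.py <<'E'
def bar(th): # th rad -> (x,z) rel to hinge, mm
    c,s=np.cos(th),np.sin(th); return np.array([-225*c+36*s,225*s+36*c])
E
python3 - <<'E'
from h import *
show()
b0=bar(0)
for k in range(0,52,5): print(k,np.round(bar(np.radians(k))-b0,1))
E
```

```text
t 14.9 p [ 0.5461 -0.0893  0.1199] x [-6.0e-04 -1.8e-03 -1.0e+00] y [ 1.e+00  1.e-04 -6.e-04] jaw 0.01 q [-0.206  0.157  1.994 -0.002  0.99  -0.205] F [-5.8  0.2  5. ] T [ 0.06  1.14 -0.02] w 0.092
0 [0. 0.]
5 [ 4.  19.5]
10 [ 9.7 38.5]
15 [17. 57.]
20 [25.9 74.8]
25 [36.3 91.7]
30 [ 48.1 107.7]
35 [ 61.3 122.5]
40 [ 75.8 136.2]
45 [ 91.4 148.6]
50 [108.  159.5]
```

Emit:
{"method": "arm_command", "body": {"series": [[[0,0,0,0,0,0,0],[0,0,0,-0.5,0,0,0],[0,0,0,-1,0.1,0,0],[0,0,0,-1,0.2,0,0],[0,0,0,0,0,0,0]]]}}

```text
time: 15.4
tool_pos: [0.5516, -0.0893, 0.1463]
tcp_rot: [1.21, 1.204, -1.207]
wrist_force: [-0.5, -0.7, -1.0]
width: 0.091
```

```bash
python3 - <<'E'
from h import *
show(); 
p,d=bot.read_camera("scene");cv2.imwrite("pics/s20.png",p[100:300,200:420].repeat(3,0).repeat(3,1))
E
```

```text
t 15.4 p [ 0.5516 -0.0893  0.1463] x [ 0.0047 -0.002  -1.    ] y [ 1.0e+00 -4.0e-04  4.7e-03] jaw -0.03 q [-2.040e-01  1.340e-01  1.966e+00 -1.000e-03  1.036e+00 -2.030e-01] F [-0.5 -0.7 -1. ] T [-0.04  0.13 -0.09] w 0.091
```

View pics/s20.png

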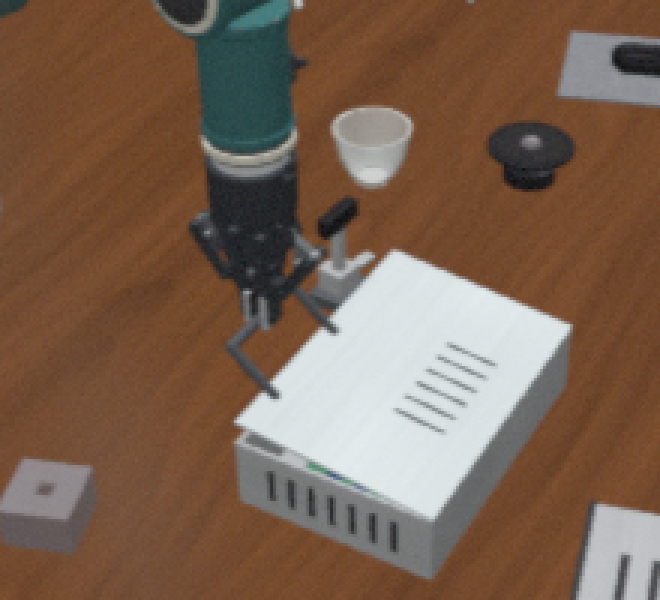

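The cover lifts freely, about 7° open, and the latch is clear. Continuing along the arc.

Emit:
{"method": "arm_command", "body": {"series": [[[0,0,0,-0.8,0.25,0,0],[0,0,0,-0.9,0.35,0,0],[0,0,0,-0.9,0.37,0,0],[0,0,0,-0.9,0.42,0,0],[0,0,0,-0.88,0.45,0,0],[0,0,0,-0.86,0.5,0,0],[0,0,0,-0.84,0.53,0,0],[0,0,0,0,0,0,0]]]}}

```text
time: 16.25
tool_pos: [0.5798, -0.0894, 0.2099]
tcp_rot: [1.207, 1.209, -1.212]
wrist_force: [-0.8, -0.3, -1.9]
width: 0.086
```

```bash
cat >> h.py <<'E'
def cov():
    p,M,s=tool(); show()
    th=np.linspace(0,1.2,601); B=np.array([bar(t)-bar(0) for t in th])/1000
    t=th[np.argmin(abs(.1199+B[:,1]-p[2]))]; print("theta from z",np.degrees(t),"x expected",.5461+(bar(t)-bar(0))[0]/1000,"dx mm",1000*(p[0]-.5461)-(bar(t)-bar(0))[0])
    g=bar(np.radians(50))-bar(0); delta([.5461+g[0]/1000,-.0893,.1199+g[1]/1000],0)
E
python3 -c "from h import *; cov()"
```

```text
t 16.25 p [ 0.5798 -0.0894  0.2099] x [-0.0017 -0.0022 -1.    ] y [ 1.0e+00 -3.0e-04 -1.7e-03] jaw -0.02 q [-0.194  0.13   1.844 -0.003  1.168 -0.193] F [-0.8 -0.3 -1.9] T [-0.01  0.18 -0.01] w 0.086
theta from z 24.522593631599232 x expected 0.5813373970039876 dx mm -1.5129051566159148
k 0 rot [-0.0003  0.0022  0.0017] shift cm [-6.96  7.41  0.  ]
k 180 rot [ 3.1413e+00  2.7000e-03 -3.4000e-03] shift cm [-6.96  7.41  0.  ]
```

Emit:
{"method": "arm_command", "body": {"series": [[[0,0,0,-0.8,0.68,0,0],[0,0,0,-0.78,0.65,0,0],[0,0,0,-0.75,0.68,0,0],[0,0,0,-0.72,0.7,0,0],[0,0,0,-0.69,0.73,0,0],[0,0,0,-0.66,0.76,0,0],[0,0,0,-0.63,0.79,0,0],[0,0,0,0,0,0,0]]]}}

```text
time: 17.05
tool_pos: [0.6285, -0.0896, 0.2647]
tcp_rot: [1.2, 1.219, -1.222]
wrist_force: [-1.2, -1.2, -2.1]
width: 0.087
```

```bash
python3 -c "
from h import *; cov()
p,d=bot.read_camera('scene');cv2.imwrite('pics/s21.png',p[60:260,200:420].repeat(3,0).repeat(3,1))"
```

```text
t 17.05 p [ 0.6285 -0.0896  0.2647] x [-0.0157 -0.0025 -0.9999] y [ 9.999e-01 -3.000e-04 -1.570e-02] jaw -0.01 q [-0.178  0.191  1.671 -0.005  1.294 -0.176] F [-1.2 -1.2 -2.1] T [-0.11  0.51 -0.06] w 0.087
theta from z 43.4302008709164 x expected 0.6324511435794402 dx mm -3.992479641938502
k 0 rot [-0.0002  0.0025  0.0157] shift cm [-1.51  2.54 -0.03]
k 180 rot [ 3.1413  0.0247 -0.0039] shift cm [-1.51  2.54 -0.03]
```

View pics/s21.png

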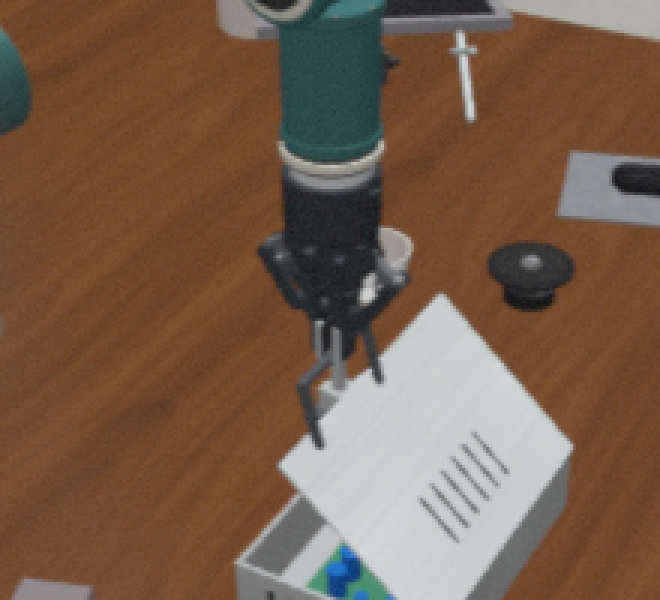

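Emit:
{"method": "arm_command", "body": {"series": [[[0,0,0.015,-0.55,0.8,0,0],[0,0,0,-0.5,0.8,0,0],[0,0,0,-0.3,0.5,0,0],[0,0,0,0,0,0,0]]]}}

```text
time: 17.5
tool_pos: [0.6467, -0.0897, 0.2787]
tcp_rot: [1.204, 1.213, -1.216]
wrist_force: [-1.5, -1.1, 0.5]
width: 0.089
```

```bash
cat >> h.py <<'E'
def plane(tag):
    for n in ("scene","top"):
        p,d=bot.read_camera(n); C=cloud(n,d); cv2.imwrite(f"pics/{n}_{tag}.png",p)
        m=(p.min(2)>150)&(C[...,0]>.60)&(C[...,0]<.78)&(C[...,1]>-.185)&(C[...,1]<.095)&(C[...,2]>.085)&(C[...,2]<.26)
        P=C[m]; 
        if len(P)<50: print(n,len(P)); continue
        for _ in range(5):
            A=np.c_[P[:,:2],np.ones(len(P))]; k=np.linalg.lstsq(A,P[:,2],rcond=None)[0]; r=P[:,2]-A@k; P=P[abs(r)<max(.004,2*r.std())]
        print(n,len(P),"slope x deg",np.degrees(np.arctan(-k[0])),"slope y",np.degrees(np.arctan(k[1])),"rms mm",1000*r.std(),"z=.07-.074 at x",[(zz-k[2]-k[1]*-.045)/k[0] for zz in (.07,.074)])
E
python3 -c "
from h import *; cov(); plane('22')"
```

```text
t 17.5 p [ 0.6467 -0.0897  0.2787] x [-0.0074 -0.0026 -1.    ] y [ 1.0e+00 -2.0e-04 -7.4e-03] jaw -0.01 q [-0.174  0.213  1.62  -0.004  1.316 -0.173] F [-1.5 -1.1  0.5] T [-0.16  0.43 -0.04] w 0.089
theta from z 49.61814505832929 x expected 0.6527500601795907 dx mm -6.003422564291526
k 0 rot [-0.0002  0.0026  0.0074] shift cm [-0.07  0.73 -0.04]
k 180 rot [ 3.1413  0.0116 -0.0041] shift cm [-0.07  0.73 -0.04]
scene 4335 slope x deg 47.62894450472112 slope y 0.3792483109474401 rms mm 1.954203475707272 z=.07-.074 at x [np.float64(0.7793554030152811), np.float64(0.775706604955772)]
top 1872 slope x deg 47.69403407676076 slope y 0.2680554312774628 rms mm 1.534005282021084 z=.07-.074 at x [np.float64(0.7744608840456066), np.float64(0.7708204026701446)]
```

Two depth-plane fits put the cover at 47.7°, while TCP z alone suggests 49.6°, so the bar has slid about 4 mm toward the fingertips. Moving forward without rising will open the cover and reseat the bar.

Emit:
{"method": "arm_command", "body": {"series": [[[0,0.002,0.007,0,0.4,0,0],[0,0,0,0,0.4,0,0],[0,0,0,0,0,0,0]]]}}

```text
time: 17.9
tool_pos: [0.651, -0.0897, 0.2816]
tcp_rot: [1.206, 1.213, -1.214]
wrist_force: [0.4, -0.6, -4.4]
width: 0.086
```

```bash
python3 -c "
from h import *; cov(); plane('23')"
```

```text
t 17.9 p [ 0.651  -0.0897  0.2816] x [-6.2e-03 -8.0e-04 -1.0e+00] y [ 1.0e+00 -2.0e-04 -6.2e-03] jaw -0.01 q [-0.174  0.219  1.607 -0.002  1.321 -0.173] F [ 0.4 -0.6 -4.4] T [-0.18  0.11 -0.09] w 0.086
theta from z 51.107835325669434 x expected 0.6578521039070214 dx mm -6.819582181122428
k 0 rot [-0.0002  0.0008  0.0062] shift cm [ 0.21  0.3  -0.04]
k 180 rot [ 3.1414e+00  9.8000e-03 -1.3000e-03] shift cm [ 0.21  0.3  -0.04]
scene 4299 slope x deg 48.95814311427435 slope y 0.36677079083707187 rms mm 1.9844612482830304 z=.07-.074 at x [np.float64(0.779227711039194), np.float64(0.7757454305058671)]
top 1829 slope x deg 49.01607193842874 slope y 0.26386847264671676 rms mm 1.5023316318036568 z=.07-.074 at x [np.float64(0.7743055478261135), np.float64(0.7708303703024402)]
```

Emit:
{"method": "arm_command", "body": {"series": [[[0,0,0.006,0.2,0.3,0,0],[0,0,0,0.2,0.15,0,0],[0,0,0,0,0,0,0]]]}}

```text
time: 18.3
tool_pos: [0.6516, -0.0897, 0.2819]
tcp_rot: [1.205, 1.213, -1.215]
wrist_force: [1.3, -0.7, -5.2]
width: 0.09
```

```bash
python3 -c "
from h import *; cov(); plane('24')
p,d=bot.read_camera('wrist');cv2.imwrite('pics/w24.png',p)"
```

```text
t 18.3 p [ 0.6516 -0.0897  0.2819] x [-0.0067 -0.001  -1.    ] y [ 1.0e+00 -1.0e-04 -6.7e-03] jaw -0.01 q [-0.174  0.22   1.605 -0.002  1.323 -0.173] F [ 1.3 -0.7 -5.2] T [-0.16  0.19 -0.08] w 0.09
theta from z 51.2224268846956 x expected 0.6582477838735923 dx mm -6.6892799226002495
k 0 rot [-0.0001  0.001   0.0067] shift cm [ 0.25  0.25 -0.04]
k 180 rot [ 3.1414e+00  1.0500e-02 -1.6000e-03] shift cm [ 0.25  0.25 -0.04]
scene 4280 slope x deg 49.10882568477857 slope y 0.35801996763955996 rms mm 2.0038655007234922 z=.07-.074 at x [np.float64(0.7792738520212893), np.float64(0.7758100216620089)]
top 1836 slope x deg 49.17883509474061 slope y 0.2810313097646418 rms mm 1.5278882984851623 z=.07-.074 at x [np.float64(0.7743272941410099), np.float64(0.7708720074347848)]
```

View pics/w24.png

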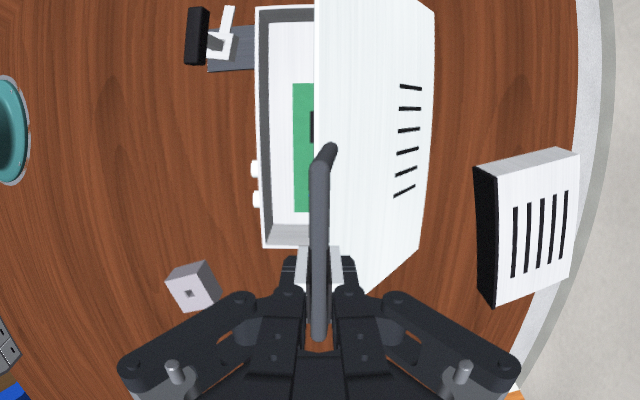

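View pics/scene_24.png

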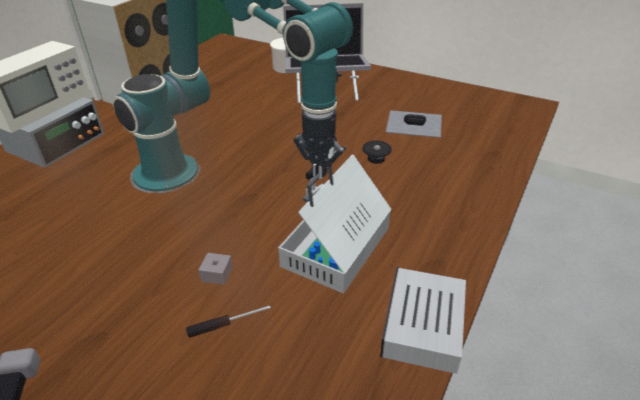

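Depth and x both say 49.1–49.2°, so one last nudge along the arc.

Emit:
{"method": "arm_command", "body": {"series": [[[0,0,0.006,-0.05,0.3,0,0],[0,0,0,0,0.15,0,0],[0,0,0,0,0,0,0]]]}}

```text
time: 18.75
tool_pos: [0.6538, -0.0898, 0.2831]
tcp_rot: [1.205, 1.213, -1.215]
wrist_force: [-2.9, -0.5, -0.0]
width: 0.088
```

```bash
python3 -c "
from h import *; cov(); plane('25')"
```

```text
t 18.75 p [ 0.6538 -0.0898  0.2831] x [-0.0065 -0.001  -1.    ] y [ 1.     -0.     -0.0065] jaw -0.0 q [-0.173  0.224  1.599 -0.002  1.326 -0.173] F [-2.9 -0.5 -0. ] T [-0.08  0.79 -0.04] w 0.088
theta from z 51.909976238852586 x expected 0.6606312877347962 dx mm -6.8253676973351105
k 0 rot [-0.      0.001   0.0065] shift cm [ 0.37  0.03 -0.05]
k 180 rot [ 3.1415e+00  1.0300e-02 -1.5000e-03] shift cm [ 0.37  0.03 -0.05]
scene 4240 slope x deg 49.810800679136364 slope y 0.3745001811482578 rms mm 1.9492354884429741 z=.07-.074 at x [np.float64(0.7790954001517729), np.float64(0.7757164303771209)]
top 1796 slope x deg 49.85281181858367 slope y 0.27516201657341177 rms mm 1.4911364770686355 z=.07-.074 at x [np.float64(0.774309069080206), np.float64(0.7709351220357431)]
```

Emit:
{"method": "arm_command", "body": {"series": [[[0,0,0,0,0,0,0],[0,0,0,0,0,0,0],[0,0,0,0,0,0,0],[0,0,0,0,0,0,0],[0,0,0,0,0,0,0]]]}}

```text
time: 19.35
tool_pos: [0.6532, -0.0898, 0.2827]
tcp_rot: [1.205, 1.215, -1.216]
wrist_force: [-4.1, -2.4, 4.1]
width: 0.089
```

```bash
python3 -c "
from h import *; cov(); plane('26')
q=cv2.imread('pics/scene_26.png');t=cv2.imread('pics/top_26.png');p,d=bot.read_camera('wrist')
a=cv2.resize(q[140:220,270:350],(400,400),interpolation=2);b=cv2.resize(p[0:80,170:250],(400,400),interpolation=2)
cv2.imwrite('pics/c26.png',np.hstack([a,b])); cv2.imwrite('pics/t26.png',t)"
```

```text
t 19.35 p [ 0.6532 -0.0898  0.2827] x [-8.1e-03 -8.0e-04 -1.0e+00] y [ 1.0e+00 -1.0e-04 -8.1e-03] jaw -0.01 q [-0.173  0.224  1.599 -0.002  1.327 -0.173] F [-4.1 -2.4  4.1] T [-0.1   1.04 -0.09] w 0.089
theta from z 51.68079312080026 x expected 0.6598350019727763 dx mm -6.5996010858556104
k 0 rot [-0.0001  0.0008  0.0081] shift cm [ 0.33  0.08 -0.05]
k 180 rot [ 3.1415e+00  1.2800e-02 -1.3000e-03] shift cm [ 0.33  0.08 -0.05]
scene 4283 slope x deg 49.55021653452503 slope y 0.35948675564076643 rms mm 1.9931581991085432 z=.07-.074 at x [np.float64(0.779269568588956), np.float64(0.7758593043902696)]
top 1800 slope x deg 49.78358373922336 slope y 0.29691443992853617 rms mm 1.4930657860828949 z=.07-.074 at x [np.float64(0.7741017508165121), np.float64(0.770719523741108)]
```

View pics/c26.png

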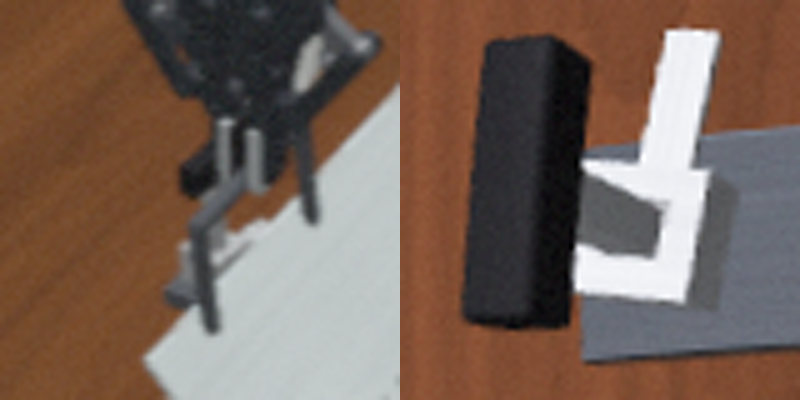

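View pics/t26.png

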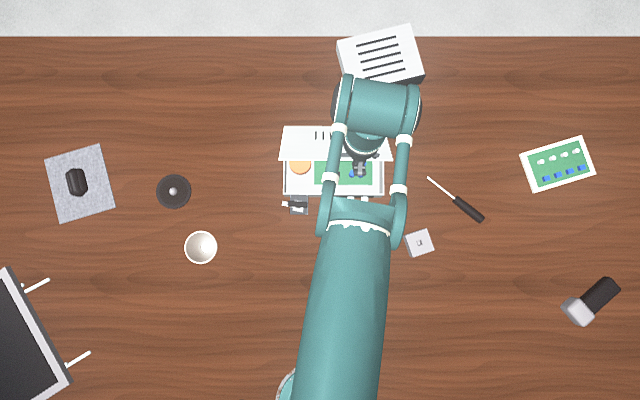

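```bash
python3 -c "
from h import *
i=bot.camera_info('wrist')
w=lambda a,b,z:onplane('wrist',170+(a-400)/5-.4,b/5-.4,z,i)
for A,B,z in [((640,160),(668,32),.081),((695,168),(718,34),.081),((686,302),(712,172),.092),((575,290),(686,302),.092),((605,170),(712,172),.092)]:
    a,b=w(*A,z),w(*B,z); v=b-a; print(np.round(a,4),np.round(b,4),np.degrees(np.arctan2(v[1],v[0])))
"
```

```text
[0.545  0.0683 0.081 ] [0.5507 0.097  0.081 ] 78.68900312087574
[0.5573 0.0651 0.081 ] [0.5618 0.0951 0.081 ] 81.32549015636899
[0.5586 0.0344 0.092 ] [0.5642 0.0615 0.092 ] 78.44412356584898
[0.5344 0.0394 0.092 ] [0.5586 0.0344 0.092 ] -11.495737140712228
[0.5411 0.0645 0.092 ] [0.5642 0.0615 0.092 ] -7.425172500981945
```

```bash
python3 -c "
from h import *; print(bot.finish_job()); show()"
```

```text
the job is handed in; nothing more can be done
None
the job is handed in; nothing more can be done
```

I turned the latch to its stop with the T key and left the key seated in it. The job is handed in with the gripper holding the cover open at about 50 degrees, at roughly 19.5 s of the 72 s allowed.

**Last checks**
- **Latch:** the arm points to the case's left at about 78–81° by ray casts (about 1.39 rad, against a stop at 1.4).
- **Key:** it stands upright. Before I released it, the handle top measured 158 mm, which puts the tip on the recess floor.
- **Cover:** depth-plane fits from the scene and top cameras gave 49.6° and 49.8°. Half a second of holding changed the angle by at most 0.3°.
- **Bystanders:** the tub, loudspeaker and screwdriver look unmoved in the last top picture.
- **Wrist force:** every reading I took was about 11 N or less.

**What went wrong or disagreed**
- **Key entry:** the key caught on the recess rim at first. I backed off, straightened the tool and re-entered.
- **Over-turn:** after the latch reached its stop, the gripper and key turned about 18° further, more than the recess play should allow. I couldn't explain this. I turned the key back before letting go, and the latch stayed at the stop.
- **Angle from height:** the cover angle worked out from the tool's height read about 51.7°. The bar had slid a few mm along the pads toward the fingertips, so I trusted the two camera fits and the tool's x position instead.

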